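# Clamp a guitar neck block in the quick-action jig

## Robot

A 6-joint arm with a two-finger parallel gripper is mounted at the origin on a cart in front of the work surface, level with it; the furniture and walls round the work are solid. World frame = base frame: x ahead of the robot, y to its left, z up, the work surface at z = 0. Lengths are in m, angles in rad, forces in N, time in s.
With the tool pointing down it reaches from about 0.375 to 0.75 m from the base axis. Payload 9 kg.
Tool frame: the origin (TCP) lies at the very end of the fingers, on their centre line; the grasp point (between the pads) lies 19 mm behind it; z points along the fingers, y is the line along which they close (so a half turn about z gives the same grasp; the last joint's range is limited). The gripper opens to 85 mm and grips with 20 to 120 N. Pads are 22 mm wide; open, the fingers measure 114 mm over their backs; the gripper's body (76 mm by 85 mm) begins 54 mm behind the grasp point. The pads swing forward as they close: fully open they stand 13 mm farther back than shut.
Start: joints at [-1.389, 0.104, 0.097, 1.564, 0, 1.353], TCP at [0.234, -0.553, 0.231] pointing down, gripper open.
Joint ranges: [-2.99, 2.99], [-0.84, 1.86], [-1.1, 1.16], [-1.84, 2.11], [-1.51, 1.56], [-3.14, 3.14]. Speed limits (rad/s): [2.22, 2.22, 2.57, 3.14, 3.14, 3.14].

## Interface

Orientations are given as a unit quaternion [w, x, y, z].
In Python, from bench import * gives the robot as it stands. The module is installed in compiled form; this text tells all that it offers.
- The arm moves only by the shell command python3 -m pendant 'ROWS' [FORCE]. ROWS is JSON, a list of rows, each an object with "jaw": the closure, from 0 (fully open) to 1 (shut); "delta_pos": the shift along the world's x, y, z in m, a list of three; "twist": the turn about the world's z in degrees. In form: [{"jaw": jaw, "delta_pos": [x, y, z], "twist": twist}, ...]. A call has 1 to 8 rows; each row shifts and turns the commanded pose from where the row before left it; what a row does not reach is not made up. A row lasts 1/12 s, in which the tool goes at most 41.7 mm and 7.16 degrees, less where a joint would pass 70% of its speed; a pose out of reach is approached as far as the arm can. A call is refused whole if a number of a shift passes 0.0417 or a number of a turn 7.16, either way. A call with a gripper value outside its range is refused whole. The fingers move at their own pace and stop on an object; FORCE is the grip in N (left out, the last holds). Time passes only in rows, so rows that do not move let the fingers close. It gives the time, the measured TCP pose, the force, the opening and the grip force at its end, in the units of the state.
- read_state(): the state, without advancing time (a new reading comes with each control period).
- get_image(name): name is "side" or "top"; returns the picture (384x512x3 uint8, red, green, blue); there is no depth.
- camera_info(name): a dict with "K" (3x3 intrinsics, pixels), "k1" (the pictures are not rectified: a ray, as slopes to the right and down, at radius r is drawn at 1 + k1 r^2 times it, then the intrinsics apply), "R" (3x3) and "t" (3): a world point X has camera coordinates R X + t. Camera axes: x right, y down, z forward; pixel columns grow to the right and rows downward; lengths in m; the calibration is good to about 2 mm. A picture is of the moment at which its call begins. camera_info takes no time and is no camera call.
- sign_off(): hands the job in; it is judged then, once.
Trained networks look in the newest picture that a camera, given by its name, has taken for a name from the list of things; names that differ only in an ending like _2 or _b are one class to them, and where a whole thing is asked for, a point or a joint stands for the part that bears it (a point fixed in the world has none). Each returns a list of dicts, best first, with "conf" (0 to 1); they miss things now and then, are a little off and sometimes report something else, mostly with a low value. They report only what shows in the picture. A call takes as long as a camera call.
- silhouettes(camera, target): "region" (384x512 bool, what is visible of it) and "uv" ([column, row] in pixels, amid what is visible of it).
The state is a dict: "time": time; "joint_positions": joint angles; "dq": joint speeds; "joint_efforts": joint torques, N m; "eef_pos": TCP position; "ee_rot": TCP orientation; "ft_force": force on the tool from outside, world axes, zero at the start; "ft_torque": the same for the moment, N m; "grip_width": finger opening in m; "grasp_force": force on a finger pad.
Only numpy, scipy, OpenCV 4.12 (cv2) and the standard library are available. Lean on these libraries where they do the work, as an engineer would, in place of code of your own. Each camera call takes 0.05 s, during which the arm holds its last target. There are 200 camera calls.

## Task

Lay the mahogany neck block in the jig, its long side flat against the wooden fence, ready to have its mortise chopped. Then lift the clamp lever out of its parking notch, run it along the gate to the last notch, the one nearest the block, and let it drop in there so the block is nipped; finally tighten by pushing the star wheel on by exactly two teeth, its top going away from the robot. Leave the chisel, mallet, try square and pencil where they lie.

Things in the scene. Friction and masses are not known exactly. Their poses are not given: they have to be found in the camera images.
- jig: Fixed clamping jig, no floor: the block lies on the bench. Origin at bench level, on the fence's front face. x+ away from robot into fence, y+ to the star wheel end, z up. Beech fence: x 0 to 22, y -216 to 131, 34 mm high. Lever housing: x -66 to -4, y -210 to -118, top (gate plate) 61 high; low lug to x -86, bolt tail to y -226. Wheel block: x -66 to 4, y 75 to 125, 51 high. Open bay y -96 to 58.
- neck_block: Loose plain mahogany block, 62 x 116 x 30 mm (x, y, z), 0.13 kg. Origin at the centre of its underside; y is its long axis. Either end may face the wheel. Clamped, its origin is at jig x -31, y about 0 (-2 after two teeth).
- clamp_bolt (a joint): Slide of the clamp bolt along jig y+, m, lever and pressure pad riding on it. 0: lever in line with the parking notch; 0.022: middle notch (for longer blocks); 0.044: last notch. Ends -0.0015 and 0.0455. It cannot slide while the lever is down in a notch (1.5 mm play). Its pad, face at jig y -96 when parked, 5 to 35 mm high, is sprung 1.5 N/mm and pushes the block along to the other jaw.
- clamp_lever (a joint): Lean of the clamp lever, rad, about the bolt axis (parallel to jig y, at jig x -31, 20 mm high). 0: down in a notch, leaning 0.42 rad from upright to the robot (jig x-). 0.42: upright in the straight slot, free to slide; end 0.46. A spring (2 to 3 N at the knob) and its weight drop it into a notch. Rod 8 mm thick; slot 11 mm wide, notches 11 mm.
- lever_knob (a point): Centre of the black ball knob, 24 mm across, on the clamp lever, 90 mm from the bolt axis. Parked and down: jig x -68, y -186, 102 mm high; upright: jig x -31, 110 mm high. It travels 44 mm along jig y+ to the last notch; push about 12 N near the end. All round it is free above the gate plate (61 mm).
- star_wheel (a joint): Turn of the steel star wheel, rad; axis parallel to jig y. Six teeth, 1.047 rad (60 degrees) apart; a detent holds it at multiples of 1.047, starting near 0 (within 0.1). Positive: top goes to jig x+; each tooth moves the screw jaw (face at jig y 58) 1.2 mm towards the block. Peak push about 4 N at a tooth; past half a tooth it snaps on by itself. Wanted: 2.09.
- wheel_slot (a point): Middle of the slot in the top of the wheel block, 51 mm above the bench, at jig x -31, y 100; slot 52 mm along jig x, 14 wide. The wheel (28 mm tip radius, 8 mm thick, teeth 7 wide) has its axis 19 mm below. At each detent one tooth stands 7 mm proud at 9 mm to the robot's side (jig x-) of this point, the one before it 2.5 mm proud at 18 mm beyond.
- wide_chisel: Loose chisel, wooden handle, 31 x 240 x 31 mm, lying beyond the block; origin under its middle, y along it. Bystander.
- wood_mallet: Loose beech mallet, 112 x 264 x 58 mm, to the right, near the bench's edge; origin under its middle, y along it. Bystander.
- steel_square: Loose try square, 205 x 125 x 20 mm, in front, between block and jig; origin under its middle. Bystander.
- pencil: Loose red carpenter's pencil, 12 x 160 x 8 mm, in front of the jig; origin under its middle, y along it. Bystander.
- pressure_pad: Steel pad on the nose of the clamp bolt that presses the block's end; 46 x 10 x 30 mm. Origin on the bolt axis below the lever, 90 mm from its face.

How it is judged:
By the outcome, as a careful person would: the job done as asked, in the order asked, and still so for the second after the job is handed in, with the robot touching nothing.
It also fails if it takes over 69 s, if anything falls off the work surface, if the arm or the gripper's body presses on something with over 40 N, if the wrist force passes 120 N, or if a joint passes its speed limit or range.

## Working session

There is one attempt and no reset: what is moved stays moved. The work goes in short steps, Python scripts to look and compute and a shell command to move; the robot and the scene stay as the last step left them, time stands still between calls to the robot, and variables do not carry over. Pictures are saved under pics/ and viewed, at most 10 in all, crops included, and the job is handed in when it is done.

```bash
mkdir -p pics; cat > h.py <<'E'
from bench import *
import numpy as np, cv2
def ray(cam,uv):
    c=camera_info(cam);K=np.array(c["K"]);R=np.array(c["R"]);t=np.array(c["t"])
    d=np.linalg.solve(K,[uv[0],uv[1],1.]);p=d[:2].copy();q=p.copy()
    for _ in range(20): q=p/(1+c["k1"]*(q@q))
    return -R.T@t, R.T@np.array([q[0],q[1],1.])
def at_z(cam,uv,z):
    o,d=ray(cam,uv); return o+d*(z-o[2])/d[2]
def proj(cam,X):
    c=camera_info(cam);x=np.array(c["R"])@np.array(X)+np.array(c["t"]);s=x[:2]/x[2]
    s=s*(1+c["k1"]*(s@s)); return (np.array(c["K"])@[s[0],s[1],1])[:2]
E
python3 - <<'E'
from h import *
ims=[]
for c in("top","side"):
    im=get_image(c); cv2.imwrite(f"pics/{c}0.png",im[...,::-1])
    i=camera_info(c); print(c,np.round(i["K"],1).tolist(),i["k1"],"pos",np.round(-np.array(i["R"]).T@np.array(i["t"]),3))
    for n in("jig","neck_block","clamp_lever","lever_knob","star_wheel","steel_square","pencil","wide_chisel","wood_mallet","pressure_pad"):
        for r in silhouettes(c,n)[:2]:
            m=r["region"].astype(np.uint8)
            if m.sum()<5: continue
            box=cv2.boxPoints(cv2.minAreaRect(cv2.findNonZero(m)))
            print(c,n,round(r["conf"],2),np.round(r["uv"],1),m.sum(),np.round([at_z(c,p,.03 if n=="neck_block" else 0)[:2] for p in box],3).tolist())
s=read_state();print(s["time"],s["eef_pos"],s["ee_rot"])
E
```

```text
top [[479.8, 0.0, 256.3], [0.0, 479.8, 185.4], [0.0, 0.0, 1.0]] -0.2025388434782984 pos [0.301 0.013 1.442]
top jig 0.58 [170.9 161.4] 2558 [[0.482, 0.446], [0.735, 0.178], [0.645, 0.098], [0.397, 0.363]]
top jig 0.46 [359.2 234.2] 1578 [[0.369, -0.21], [0.472, -0.26], [0.358, -0.509], [0.255, -0.455]]
top neck_block 0.91 [317.  209.1] 797 [[0.438, -0.104], [0.515, -0.194], [0.467, -0.235], [0.391, -0.145]]
top clamp_lever 0.35 [135.9 205.2] 42 [[0.478, 0.401], [0.484, 0.393], [0.451, 0.367], [0.445, 0.375]]
top star_wheel 0.39 [135.8 204.6] 60 [[0.478, 0.404], [0.487, 0.393], [0.453, 0.364], [0.444, 0.375]]
top steel_square 0.6 [244.5 217.1] 936 [[0.484, 0.129], [0.483, 0.005], [0.347, 0.006], [0.348, 0.129]]
top pencil 0.77 [173.1 238.2] 140 [[0.416, 0.306], [0.425, 0.296], [0.322, 0.2], [0.314, 0.21]]
top wide_chisel 0.59 [298.3 145.9] 512 [[0.583, -0.061], [0.767, -0.201], [0.747, -0.226], [0.564, -0.086]]
top wood_mallet 0.62 [358.3 235. ] 1608 [[0.373, -0.207], [0.476, -0.267], [0.345, -0.502], [0.243, -0.439]]
top pressure_pad 0.66 [184.7 162.9] 49 [[0.618, 0.249], [0.627, 0.2
[... 708 characters left out ...]
[0.475, -0.015], [0.265, -0.012], [0.294, 0.131], [0.484, 0.127]]
side pencil 0.69 [311.4 286.7] 222 [[0.433, 0.294], [0.312, 0.193], [0.306, 0.207], [0.427, 0.306]]
side wide_chisel 0.68 [213.1 189.5] 340 [[0.758, -0.21], [0.749, -0.258], [0.563, -0.11], [0.576, -0.07]]
side wide_chisel 0.19 [268.  179.9] 645 [[0.52, -0.212], [0.47, -0.309], [0.381, -0.172], [0.432, -0.088]]
side wood_mallet 0.61 [287.8 158.3] 836 [[0.455, -0.253], [0.414, -0.544], [0.285, -0.513], [0.345, -0.229]]
side pressure_pad 0.46 [224.4 272.6] 166 [[0.626, 0.215], [0.586, 0.178], [0.571, 0.205], [0.611, 0.24]]
1.1 [ 0.23355969 -0.55273151  0.23134798] [ 8.78982172e-05  9.80087008e-01  1.98568498e-01 -5.86613980e-06]
```

View pics/top0.png

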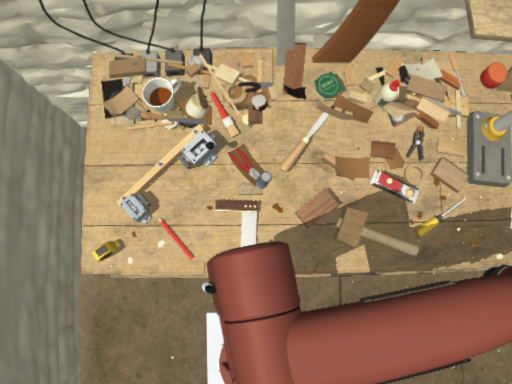

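View pics/side0.png

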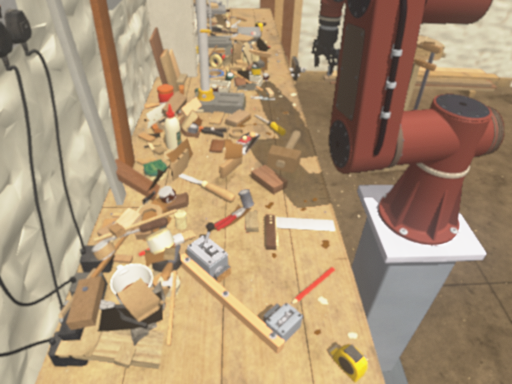

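The top view shows the jig running from the lever housing (200,148) to the wheel block (135,207), with the fence on the far side. The block is at (317,207), the square at (240,215) and the pencil at (176,238). Next I'll fit the poses with projected models.

```bash
cat > fit.py <<'E'
from h import *
from scipy.optimize import minimize
B=lambda x0,x1,y0,y1,z0,z1:[np.array([x,y,z])/1000 for x in(x0,x1) for y in(y0,y1) for z in(z0,z1)]
JIG=[B(0,22,-216,131,0,34),B(-66,-4,-210,-118,0,61),B(-66,4,75,125,0,51),B(-54,-8,-96,-86,5,35)]
BLK=[B(-31,31,-58,58,0,30)]
def place(p,X):
    c,s=np.cos(p[2]),np.sin(p[2]); return [np.array([p[0]+c*x[0]-s*x[1],p[1]+s*x[0]+c*x[1],x[2]]) for x in X]
S=8
def mask(cam,p,boxes):
    m=np.zeros((384,512),np.uint8)
    for b in boxes:
        h=cv2.convexHull(np.float32([proj(cam,x) for x in place(p,b)]))
        cv2.fillConvexPoly(m,np.int32(np.round(h*S)),255,cv2.LINE_AA,3)
    return m/255.
def fit(p0,boxes,sil):
    blur=lambda a:cv2.GaussianBlur(a.astype(float),(0,0),1.2)
    T={c:blur(m) for c,m in sil.items()}
    f=lambda p:sum(((blur(mask(c,p,boxes))-T[c])**2).sum() for c in T)
    p=np.array(p0,float)
    for sc in(.02,.005):
        r=minimize(f,p,method="Nelder-Mead",options=dict(initial_simplex=[p]+[p+np.eye(3)[i]*sc*(1 if i<2 else 4) for i in range(3)],xatol=1e-4,fatol=.1)); p=r.x
    return p,r.fun
def draw(im,cam,p,boxes,k,col):
    for b in boxes:
        P=[proj(cam,x) for x in place(p,b)]
        for i in range(8):
            for j in(1,2,4):
                if not i&j: cv2.line(im,*[tuple(int(v) for v in np.round(((P[q]-k[:2])*k[2]))) for q in(i,i|j)],col,1,cv2.LINE_AA)
E
python3 - <<'E'
from fit import *
im={c:get_image(c) for c in("top","side")}
sj={c:silhouettes(c,"jig")[0]["region"] for c in im}
sb={c:silhouettes(c,"neck_block")[0]["region"] for c in im}
for n,s,b,p0 in(("jig",sj,JIG,[.6,.29,.75]),("blk",sb,BLK,[.453,-.17,-2.27+np.pi])):
    for k in([ "top"],["side"],["top","side"]):
        p,f=fit(p0,b,{c:s[c] for c in k}); print(n,k,np.round(p,4),round(f,1))
    np.save(n,p)
pj,pb=np.load("jig.npy"),np.load("blk.npy")
for c,k in(("top",(110,110,6)),("side",(170,220,5))):
    a=cv2.resize(im[c][k[1]:k[1]+(110 if c=="top" else 140),k[0]:k[0]+(130 if c=="top" else 150)],None,fx=k[2],fy=k[2],interpolation=cv2.INTER_CUBIC)
    draw(a,c,pj,JIG,k,(255,0,0))
    if c=="side": a=a[:600]
    cv2.imwrite(f"pics/{c}1.png",a[:600,:800,::-1])
print("knob/slot",[np.round(x,4).tolist() for x in place(pj,[np.array(v)/1000 for v in((-68,-186,102),(-31,100,51),(-31,0,0))])])
E
```

```text
Traceback (most recent call last):
  File "fit.py", line 21, in fit
    r=minimize(f,p,method="Nelder-Mead",options=dict(initial_simplex=[p]+[p+np.eye(3)[i]*sc*(1 if i<2 else 4) for i in range(3)],xatol=1e-4,fatol=.1)); p=r.x
  File "fit.py", line 18, in <lambda>
    f=lambda p:sum(((blur(mask(c,p,boxes))-T[c])**2).sum() for c in T)
               ~~~^^^^^^^^^^^^^^^^^^^^^^^^^^^^^^^^^^^^^^^^^^^^^^^^^^^^
  File "fit.py", line 18, in <genexpr>
    f=lambda p:sum(((blur(mask(c,p,boxes))-T[c])**2).sum() for c in T)
                          ~~~~^^^^^^^^^^^
  File "fit.py", line 12, in mask
    h=cv2.convexHull(np.float32([proj(cam,x) for x in place(p,b)]))
                                 ~~~~^^^^^^^
  File "h.py", line 11, in proj
    c=camera_info(cam);x=np.array(c["R"])@np.array(X)+np.array(c["t"]);s=x[:2]/x[2]
ValueError: time passes only in moves, steps and waits
```

```bash
sed -i 's/camera_info(cam)/CI[cam]/g; 2a CI={c:camera_info(c) for c in("top","side")}' h.py
cat > run1.py <<'E'
from fit import *
im={c:get_image(c) for c in("top","side")}
sj={c:silhouettes(c,"jig")[0]["region"] for c in im}
sb={c:silhouettes(c,"neck_block")[0]["region"] for c in im}
for n,s,b,p0 in(("jig",sj,JIG,[.6,.29,.75]),("blk",sb,BLK,[.453,-.17,-2.27+np.pi])):
    for k in([ "top"],["side"],["top","side"]):
        p,f=fit(p0,b,{c:s[c] for c in k}); print(n,k,np.round(p,4),round(f,1))
    np.save(n,p)
pj,pb=np.load("jig.npy"),np.load("blk.npy")
for c,k in(("top",(110,110,6)),("side",(170,220,5))):
    a=cv2.resize(im[c][k[1]:k[1]+(110 if c=="top" else 140),k[0]:k[0]+(130 if c=="top" else 150)],None,fx=k[2],fy=k[2],interpolation=cv2.INTER_CUBIC)
    draw(a,c,pj,JIG,k,(255,0,0))
    cv2.imwrite(f"pics/{c}1.png",a[:600,:800,::-1])
print("knob/slot",[np.round(x,4).tolist() for x in place(pj,[np.array(v)/1000 for v in((-68,-186,102),(-31,100,51),(-31,0,0))])])
E
python3 run1.py
```

```text
jig ['top'] [0.5537 0.3178 0.7617] 216.4
jig ['side'] [0.5535 0.3194 0.7492] 273.7
jig ['top', 'side'] [0.5542 0.3189 0.7521] 500.1
blk ['top'] [ 0.4535 -0.1725  0.6568] 22.8
blk ['side'] [ 0.4535 -0.174   0.5903] 23.7
blk ['top', 'side'] [ 0.4531 -0.1731  0.647 ] 49.2
knob/slot [[0.6316, 0.1366, 0.102], [0.4632, 0.3708, 0.051], [0.5315, 0.2977, 0.0]]
```

View pics/top1.png

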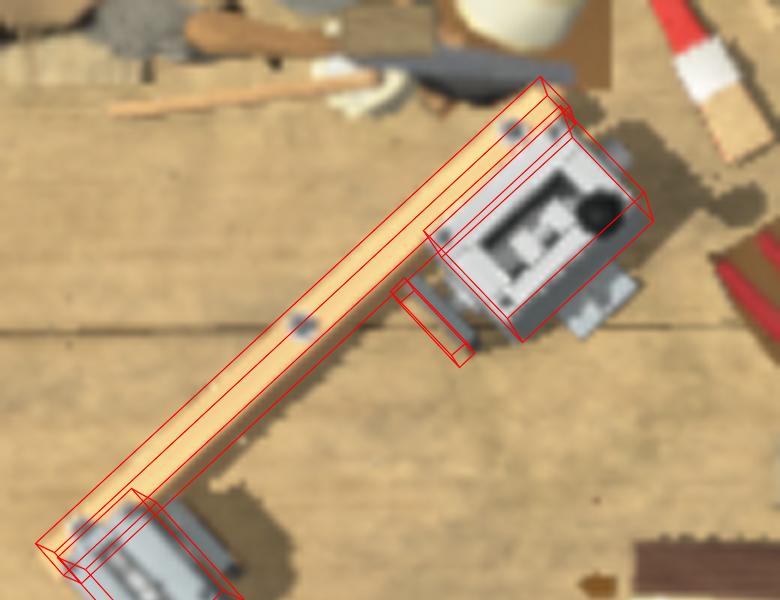

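View pics/side1.png

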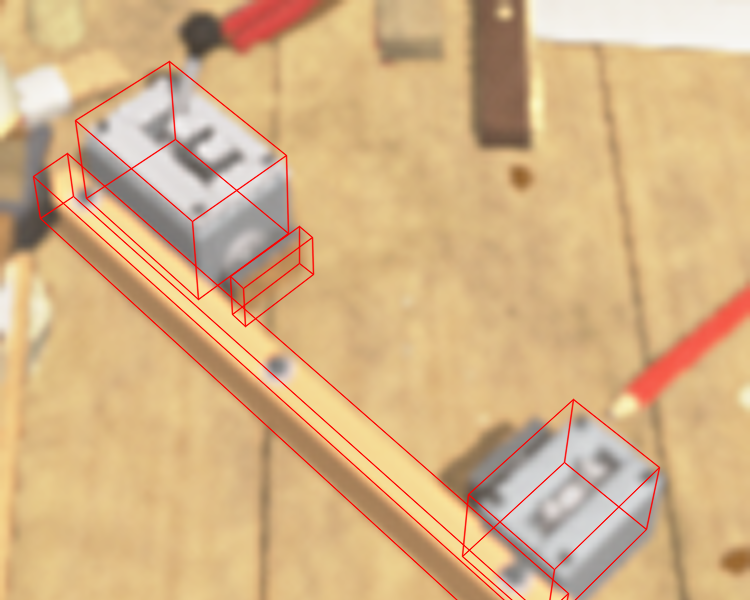

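The overlay fits the fence and housing well. The knob is at about (210,145.3) in the top view. I put the pad box 10 mm too far forward, and the model lacks the screw jaw, lug and tail, so I'll add those and refit.

```bash
cat >> fit.py <<'E'
JIG[3]=B(-54,-8,-106,-96,5,35)
JIG+=[B(-54,-8,58,66,5,35),B(-38,-24,66,75,13,27),B(-38,-24,-118,-106,13,27),B(-86,-66,-165,-140,0,12),B(-38,-24,-226,-210,13,27),B(-78,-58,-196,-176,92,112),B(-60,-48,-190,-182,61,92)]
E
sed -i 's/1.png/2.png/; s/(110,110,6)/(110,125,6)/; s/(170,220,5)/(170,225,5)/' run1.py
cat >> run1.py <<'E'
print("knob seen",at_z("top",(210,145.3),.102), at_z("side",(170+202/5,220+34/5),.102))
for c in sj: print(c,"extra/missing",(sj[c]&(mask(c,pj,JIG)<.5)).sum(),(~sj[c]&(mask(c,pj,JIG)>.5)).sum())
E
python3 run1.py
```

```text
jig ['top'] [0.5522 0.3213 0.7653] 82.2
jig ['side'] [0.5521 0.3224 0.758 ] 146.0
jig ['top', 'side'] [0.5522 0.3219 0.7582] 233.7
blk ['top'] [ 0.454  -0.1719  0.662 ] 9.2
blk ['side'] [ 0.4529 -0.1729  0.6372] 14.4
blk ['top', 'side'] [ 0.4535 -0.1722  0.656 ] 24.9
knob/slot [[0.6307, 0.1401, 0.102], [0.461, 0.3732, 0.051], [0.5297, 0.3006, 0.0]]
knob seen [0.62972589 0.13849455 0.102     ] [0.62880285 0.14206967 0.102     ]
top extra/missing 73 218
side extra/missing 6 454
```

View pics/top2.png

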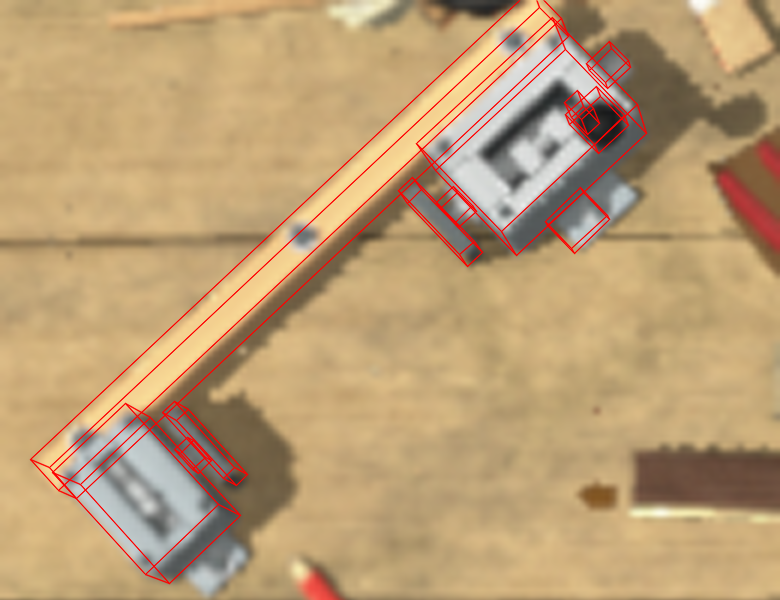

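View pics/side2.png

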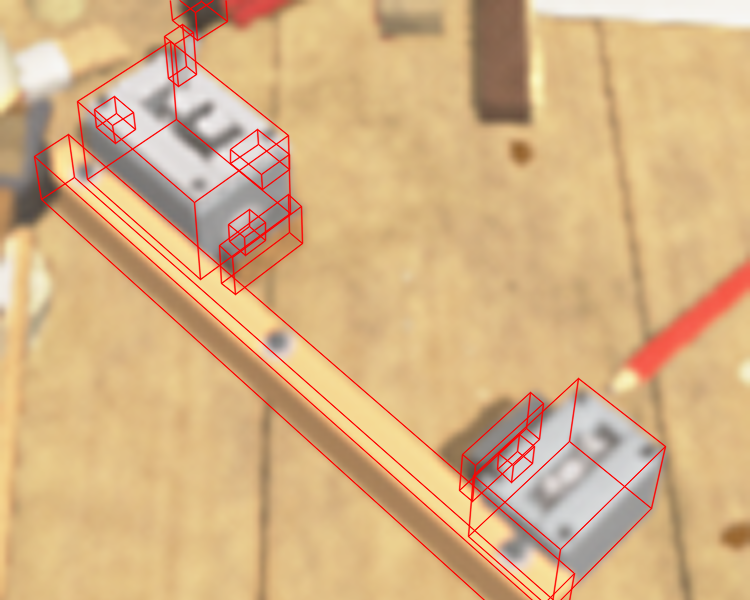

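```bash
python3 -m pendant '[{"jaw":0,"delta_pos":[0.0137,0.0238,0],"twist":6.54},{"jaw":0,"delta_pos":[0.0137,0.0238,0],"twist":6.54},{"jaw":0,"delta_pos":[0.0137,0.0238,0],"twist":6.54},{"jaw":0,"delta_pos":[0.0137,0.0238,0],"twist":6.54},{"jaw":0,"delta_pos":[0.0137,0.0238,0],"twist":6.54},{"jaw":0,"delta_pos":[0.0137,0.0238,0],"twist":6.54},{"jaw":0,"delta_pos":[0.0137,0.0238,0],"twist":6.54},{"jaw":0,"delta_pos":[0.0137,0.0238,0],"twist":6.54}]'
python3 -m pendant '[{"jaw":0,"delta_pos":[0.0137,0.0238,-0.014],"twist":6.54},{"jaw":0,"delta_pos":[0.0137,0.0238,-0.014],"twist":6.54},{"jaw":0,"delta_pos":[0.0137,0.0238,-0.014],"twist":6.54},{"jaw":0,"delta_pos":[0.0137,0.0238,-0.014],"twist":6.54},{"jaw":0,"delta_pos":[0.0137,0.0238,-0.014],"twist":6.54},{"jaw":0,"delta_pos":[0.0137,0.0238,-0.014],"twist":6.54},{"jaw":0,"delta_pos":[0.0137,0.0238,-0.014],"twist":6.54},{"jaw":0,"delta_pos":[0.0137,0.0238,-0.014],"twist":6.54}]'
cat >> fit.py <<'E'
JIG[7]=B(-86,-66,-182,-156,0,12); JIG.append(B(-86,-66,87,113,0,12))
def where():
    s=read_state();R=cv2.Rodrigues(np.zeros(3))[0]
    w,x,y,z=s["ee_rot"]; yaw=np.degrees(np.arctan2(2*(x*y+w*z),1-2*(y*y+z*z)))
    return s,yaw
E
python3 - <<'E'
from fit import *
s,yaw=where(); print(s["time"],s["eef_pos"],yaw,s["joint_positions"])
import os
r=silhouettes
im=get_image("top"); im2=get_image("side")
sj={c:silhouettes(c,"jig") for c in("top","side")}
sj={c:max(v,key=lambda r:r["region"].sum() if r["uv"][0]<260 else 0)["region"] for c,v in sj.items()}
for k in(["top"],["side"],["top","side"]): print(k,fit([.5522,.3217,.76],JIG,{c:sj[c] for c in k}))
E
```

```text
time: 2.67
eef_pos: [0.3436, -0.3611, 0.2315]
ee_rot: [0.0, 0.79, 0.613, -0.0]
ft_force: [0.1, -0.3, -0.6]
grip_width: 0.0853
grasp_force: 0.0
time: 3.33
eef_pos: [0.4533, -0.1707, 0.1189]
ee_rot: [0.0, 0.439, 0.898, -0.0]
ft_force: [1.5, -0.6, -0.5]
grip_width: 0.0854
grasp_force: 0.0
3.3333 [ 0.45330572 -0.17066686  0.11888665] 127.86833720925394 [-6.31006887e-01 -2.47047683e-01 -4.42502662e-01  1.37466134e+00
  9.61040924e-05  2.78862218e-01]
['top'] (array([0.55146709, 0.3226609 , 0.75247276]), np.float64(67.43823786641373))
['side'] (array([0.55307041, 0.32166991, 0.74851863]), np.float64(195.773077713198))
['top', 'side'] (array([0.55308828, 0.32177631, 0.7509479 ]), np.float64(269.83852430166615))
```

```bash
python3 -m pendant '[{"jaw":0,"delta_pos":[0,-0.0005,-0.03],"twist":0},{"jaw":0,"delta_pos":[0,-0.0005,-0.03],"twist":0},{"jaw":0,"delta_pos":[0,0,-0.03],"twist":0},{"jaw":0,"delta_pos":[0,0,-0.024],"twist":0},{"jaw":0,"delta_pos":[0,0,0],"twist":0},{"jaw":0.5,"delta_pos":[0,0,0],"twist":0},{"jaw":0.5,"delta_pos":[0,0,0],"twist":0},{"jaw":0.5,"delta_pos":[0,0,0],"twist":0}]' 40
python3 -m pendant '[{"jaw":0.5,"delta_pos":[0,0,0],"twist":0},{"jaw":0.5,"delta_pos":[0,0,0],"twist":0},{"jaw":0.5,"delta_pos":[0,0,0],"twist":0},{"jaw":0.5,"delta_pos":[0,0,0.01],"twist":0},{"jaw":0.5,"delta_pos":[0,0,0.03],"twist":0},{"jaw":0.5,"delta_pos":[0,0,0.03],"twist":0},{"jaw":0.5,"delta_pos":[0,0,0.02],"twist":0},{"jaw":0.5,"delta_pos":[0,0,0],"twist":0}]'
```

```text
time: 4.2
eef_pos: [0.4542, -0.1744, 0.008]
ee_rot: [0.002, 0.442, 0.897, -0.0]
ft_force: [0.4, -0.1, -1.4]
grip_width: 0.0614
grasp_force: 44.5
time: 4.87
eef_pos: [0.4552, -0.1746, 0.1014]
ee_rot: [0.004, 0.442, 0.897, -0.001]
ft_force: [1.3, -1.4, -0.1]
grip_width: 0.0614
grasp_force: 44.7
```

```bash
python3 -m pendant '[{"jaw":0.5,"delta_pos":[0.0045,0.0325,0],"twist":0.4},{"jaw":0.5,"delta_pos":[0.0045,0.0325,0],"twist":0.4},{"jaw":0.5,"delta_pos":[0.0045,0.0325,0],"twist":0.4},{"jaw":0.5,"delta_pos":[0.0045,0.0325,0],"twist":0.4},{"jaw":0.5,"delta_pos":[0.0045,0.0325,0],"twist":0.4},{"jaw":0.5,"delta_pos":[0.0045,0.0325,0],"twist":0.4},{"jaw":0.5,"delta_pos":[0.0045,0.0325,0],"twist":0.4}]'
python3 -m pendant '[{"jaw":0.5,"delta_pos":[0.0045,0.0325,0],"twist":0.4},{"jaw":0.5,"delta_pos":[0.0045,0.0325,0],"twist":0.4},{"jaw":0.5,"delta_pos":[0.0045,0.0325,0],"twist":0.4},{"jaw":0.5,"delta_pos":[0.0045,0.0325,0],"twist":0.4},{"jaw":0.5,"delta_pos":[0.0045,0.0325,0],"twist":0.4},{"jaw":0.5,"delta_pos":[0.0045,0.0325,0],"twist":0.4},{"jaw":0.5,"delta_pos":[0.0045,0.0325,0],"twist":0.4},{"jaw":0.5,"delta_pos":[0,0,0],"twist":0}]'
python3 - <<'E'
from fit import *
s,yaw=where(); print(s["time"],s["eef_pos"],yaw,s["joint_positions"])
E
```

```text
time: 5.45
eef_pos: [0.4841, 0.0562, 0.0956]
ee_rot: [0.0, 0.42, 0.908, 0.0]
ft_force: [0.4, -0.2, -1.3]
grip_width: 0.0608
grasp_force: 44.6
time: 6.12
eef_pos: [0.5154, 0.2868, 0.0951]
ee_rot: [-0.0, 0.396, 0.918, 0.001]
ft_force: [0.5, 0.5, -1.4]
grip_width: 0.0611
grasp_force: 44.8
6.1167 [0.51538976 0.28675909 0.09507891] 133.38651525100798 [ 0.2853031   0.09175721 -0.16337935  1.3151209   0.00168703  1.09886313]
```

```bash
python3 -m pendant '[{"jaw":0.5,"delta_pos":[0.0024,-0.0027,-0.025],"twist":0},{"jaw":0.5,"delta_pos":[0,0,-0.025],"twist":0},{"jaw":0.5,"delta_pos":[0,0,-0.02],"twist":0},{"jaw":0.5,"delta_pos":[0,0,-0.01],"twist":0},{"jaw":0.5,"delta_pos":[0,0,-0.005],"twist":0},{"jaw":0.5,"delta_pos":[0,0,0],"twist":0},{"jaw":0.5,"delta_pos":[0,0,0],"twist":0}]'
python3 - <<'E'
from fit import *
s,yaw=where(); print(s["time"],s["eef_pos"],yaw)
E
```

```text
time: 6.7
eef_pos: [0.5187, 0.2794, 0.0114]
ee_rot: [0.0, 0.398, 0.918, 0.0]
ft_force: [0.5, 0.3, -1.2]
grip_width: 0.061
grasp_force: 44.7
6.7 [0.51873794 0.27944977 0.01141723] 133.1408130403411
```

```bash
python3 -m pendant '[{"jaw":0.5,"delta_pos":[0,0,-0.003],"twist":0},{"jaw":0.5,"delta_pos":[0,0,-0.002],"twist":0},{"jaw":0.5,"delta_pos":[0,0,0],"twist":0}]'
python3 -m pendant '[{"jaw":0.22,"delta_pos":[0,0,0],"twist":0},{"jaw":0.22,"delta_pos":[0,0,0],"twist":0},{"jaw":0.22,"delta_pos":[0,0,0],"twist":0}]'
```

```text
time: 6.95
eef_pos: [0.5195, 0.2797, 0.0079]
ee_rot: [0.001, 0.398, 0.918, 0.001]
ft_force: [-3.4, -0.8, 10.8]
grip_width: 0.0614
grasp_force: 46.3
time: 7.2
eef_pos: [0.5186, 0.2795, 0.0058]
ee_rot: [0.0, 0.398, 0.918, 0.0]
ft_force: [-0.1, -0.1, 0.4]
grip_width: 0.0666
grasp_force: 0.0
```

```bash
python3 -m pendant '[{"jaw":0.22,"delta_pos":[0,0,0.03],"twist":0},{"jaw":0.22,"delta_pos":[0,0,0.035],"twist":0},{"jaw":0.22,"delta_pos":[-0.003,-0.003,0.01],"twist":6.92},{"jaw":0.5,"delta_pos":[-0.004,-0.0035,0],"twist":6.92},{"jaw":0.5,"delta_pos":[-0.004,-0.0035,0],"twist":6.92},{"jaw":0.5,"delta_pos":[-0.004,-0.0035,0],"twist":6.92},{"jaw":0.5,"delta_pos":[-0.004,-0.0035,0],"twist":6.92},{"jaw":0.5,"delta_pos":[-0.004,-0.0035,0],"twist":6.92}]'
python3 -m pendant '[{"jaw":0.5,"delta_pos":[-0.004,-0.0035,0],"twist":6.92},{"jaw":0.5,"delta_pos":[-0.004,-0.003,0],"twist":6.92},{"jaw":0.5,"delta_pos":[-0.004,-0.003,0],"twist":6.92},{"jaw":0.5,"delta_pos":[-0.004,-0.003,0],"twist":6.92},{"jaw":0.5,"delta_pos":[-0.004,-0.003,0],"twist":6.92},{"jaw":0.5,"delta_pos":[-0.003,-0.003,0],"twist":6.92},{"jaw":0.5,"delta_pos":[0,0,0],"twist":6.92},{"jaw":0.5,"delta_pos":[0,0,0],"twist":0}]'
python3 - <<'E'
from fit import *
s,yaw=where(); print(s["time"],s["eef_pos"],yaw)
im=get_image("top"); im2=get_image("side")
for c in("top","side"):
    for r in silhouettes(c,"neck_block")[:2]: print(c,r["conf"],r["uv"],fit([.517,.281,.755],BLK,{c:r["region"]}))
E
```

```text
time: 7.87
eef_pos: [0.495, 0.2587, 0.0804]
ee_rot: [0.0, 0.044, 0.999, 0.0]
ft_force: [0.3, 0.5, -0.9]
grip_width: 0.0428
grasp_force: 0.0
time: 8.53
eef_pos: [0.4722, 0.2403, 0.0804]
ee_rot: [0.0, -0.37, 0.929, 0.0]
ft_force: [-0.3, -0.4, -0.6]
grip_width: 0.0428
grasp_force: 0.0
8.5333 [0.47215556 0.24029113 0.08044864] -136.5860039905539
top 0.43 [177.8, 176.7] (array([0.54834042, 0.25961762, 0.78268808]), np.float64(755.344013903548))
side 0.71 [255.4, 292.3] (array([0.51666715, 0.27614387, 0.76683445]), np.float64(62.94663410961877))
```

```bash
python3 -m pendant '[{"jaw":0.5,"delta_pos":[0,0,-0.03],"twist":0},{"jaw":0.5,"delta_pos":[0,0,-0.03],"twist":0},{"jaw":0.5,"delta_pos":[0,0,-0.012],"twist":0},{"jaw":0.5,"delta_pos":[0,0,0],"twist":0},{"jaw":0.5,"delta_pos":[0.0058,0.0055,0],"twist":0},{"jaw":0.5,"delta_pos":[0.0058,0.0055,0],"twist":0},{"jaw":0.5,"delta_pos":[0.0058,0.0055,0],"twist":0},{"jaw":0.5,"delta_pos":[0.0058,0.0055,0],"twist":0}]'
python3 -m pendant '[{"jaw":0.5,"delta_pos":[0.0025,0.0023,0],"twist":0},{"jaw":0.5,"delta_pos":[0.0015,0.0014,0],"twist":0},{"jaw":0.5,"delta_pos":[0,0,0],"twist":0}]'
python3 -c "
from fit import *
s,y=where();d=s['eef_pos']-np.array([.5525,.322,0]);print(y,d[0]*.728+d[1]*.685,-d[0]*.685+d[1]*.728)"
```

```text
time: 9.4
eef_pos: [0.4972, 0.2633, 0.0099]
ee_rot: [0.001, -0.367, 0.93, -0.0]
ft_force: [-1.2, -1.9, 0.7]
grip_width: 0.0428
grasp_force: 0.7
time: 9.65
eef_pos: [0.4999, 0.2665, 0.0086]
ee_rot: [0.0, -0.367, 0.93, 0.0]
ft_force: [-0.6, -0.1, -1.1]
grip_width: 0.0429
grasp_force: 0.0
-136.87938258605362 -0.07632402118161496 -0.00435129235335361
```

```bash
python3 -m pendant '[{"jaw":0.5,"delta_pos":[0.0015,0.0014,0],"twist":0},{"jaw":0.5,"delta_pos":[0.0007,0.0007,0],"twist":0}]'
python3 -m pendant '[{"jaw":0.5,"delta_pos":[0.0007,0.0007,0],"twist":0},{"jaw":0.5,"delta_pos":[0.0007,0.0007,0],"twist":0}]'
python3 -m pendant '[{"jaw":0.5,"delta_pos":[0.0007,0.0007,0],"twist":0},{"jaw":0.5,"delta_pos":[0,0,0],"twist":0}]'
```

```text
time: 9.82
eef_pos: [0.5014, 0.2682, 0.0083]
ee_rot: [-0.0, -0.367, 0.93, 0.0]
ft_force: [-0.9, -1.7, 1.4]
grip_width: 0.0426
grasp_force: 0.8
time: 9.98
eef_pos: [0.5025, 0.2692, 0.0083]
ee_rot: [-0.001, -0.367, 0.93, -0.0]
ft_force: [-5.7, -7.1, 5.8]
grip_width: 0.043
grasp_force: 4.2
time: 10.15
eef_pos: [0.5026, 0.2692, 0.0083]
ee_rot: [-0.002, -0.367, 0.93, -0.001]
ft_force: [-6.3, -7.3, 6.1]
grip_width: 0.0427
grasp_force: 5.0
```

```bash
python3 -m pendant '[{"jaw":0.5,"delta_pos":[-0.009,-0.0085,0],"twist":0},{"jaw":0.5,"delta_pos":[0,0,0.035],"twist":0},{"jaw":0.3,"delta_pos":[0,0,0.04],"twist":0},{"jaw":0,"delta_pos":[0,0,0.04],"twist":0},{"jaw":0,"delta_pos":[0,0,0.04],"twist":0},{"jaw":0,"delta_pos":[0.022,-0.02,0],"twist":0},{"jaw":0,"delta_pos":[0.022,-0.02,0],"twist":0},{"jaw":0,"delta_pos":[0.022,-0.02,0],"twist":0}]'
python3 -m pendant '[{"jaw":0,"delta_pos":[0.022,-0.02,0],"twist":0},{"jaw":0,"delta_pos":[0.022,-0.02,0],"twist":0},{"jaw":0,"delta_pos":[0.022,-0.02,0],"twist":0},{"jaw":0,"delta_pos":[0,0,0],"twist":0},{"jaw":0,"delta_pos":[0,0,0],"twist":0}]'
python3 - <<'E'
from fit import *
s,yaw=where(); print(s["time"],s["eef_pos"],yaw)
im=get_image("side"); get_image("top")
for n in("neck_block","lever_knob"):
    r=silhouettes("side",n)[0]; print(n,r["conf"],r["uv"],r["region"].sum(), fit([.529,.300,.755],BLK,{"side":r["region"]}) if n[0]=="n" else at_z("side",r["uv"],.102))
k=(170,200,5); a=cv2.resize(im[200:320,170:330],None,fx=5,fy=5,interpolation=cv2.INTER_CUBIC); cv2.imwrite("pics/side3.png",a[...,::-1])
E
```

```text
time: 10.82
eef_pos: [0.562, 0.2015, 0.1647]
ee_rot: [0.001, -0.368, 0.93, -0.0]
ft_force: [0.9, 0.5, 0.1]
grip_width: 0.0852
grasp_force: 0.0
time: 11.23
eef_pos: [0.6274, 0.1406, 0.1628]
ee_rot: [-0.0, -0.366, 0.93, 0.0]
ft_force: [-0.5, 0.8, 0.9]
grip_width: 0.0856
grasp_force: 0.0
11.2333 [0.62736993 0.14056713 0.16278329] -137.01732183798373
neck_block 0.94 [248.3, 296.5] 1054 (array([0.52970958, 0.28635104, 0.75919322]), np.float64(275.9629060828359))Traceback (most recent call last):
  File "<stdin>", line 5, in <module>
IndexError: list index out of range
```

```bash
python3 - <<'E'
from fit import *
im=get_image("side")
r=silhouettes("side","neck_block")[0]["region"]
k=(170,200,5); a=cv2.resize(im[200:320,170:330],None,fx=5,fy=5,interpolation=cv2.INTER_CUBIC)
draw(a,"side",[.5525,.322,.755],JIG[:3],k,(255,0,0)); draw(a,"side",place([.5525,.322,.755],[np.array([-.031,-.005,0])])[0][:2].tolist()+[.755],BLK,k,(0,0,255))
cv2.imwrite("pics/side3.png",a[...,::-1])
E
```

```text
(no output)
```

View pics/side3.png

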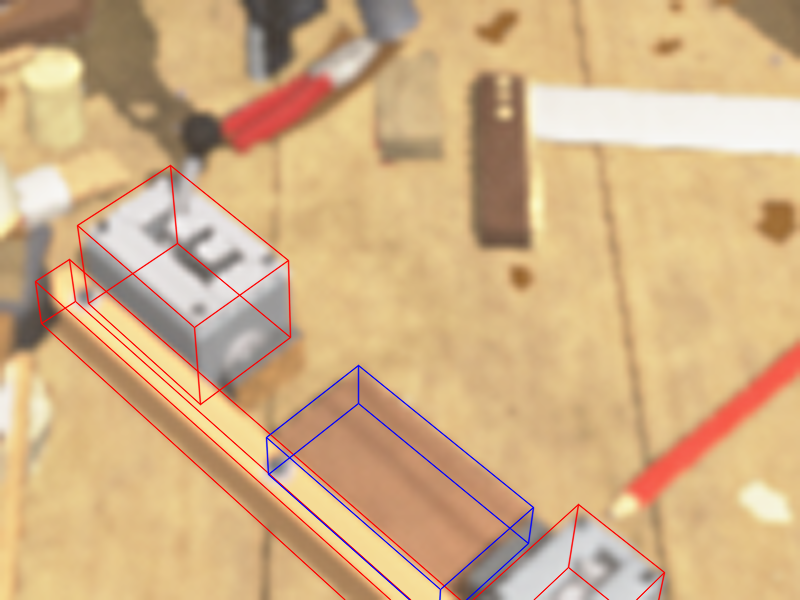

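The block lies flat against the fence, within the overlay drawn at jig y ≈ -5. The knob is at (210.4,226.4), as predicted. Next I'll grip it.

```bash
python3 -m pendant '[{"jaw":0,"delta_pos":[0.0025,-0.001,-0.03],"twist":0},{"jaw":0,"delta_pos":[0,0,-0.03],"twist":0},{"jaw":0,"delta_pos":[0,0,-0.02],"twist":0},{"jaw":0,"delta_pos":[0,0,0],"twist":0},{"jaw":0,"delta_pos":[0,0,0],"twist":0}]' 30
python3 -m pendant '[{"jaw":0.8,"delta_pos":[0,0,0],"twist":0},{"jaw":0.8,"delta_pos":[0,0,0],"twist":0},{"jaw":0.8,"delta_pos":[0,0,0],"twist":0},{"jaw":0.8,"delta_pos":[0,0,0],"twist":0},{"jaw":0.8,"delta_pos":[0,0,0],"twist":0}]'
```

```text
time: 11.95
eef_pos: [0.6281, 0.1412, 0.0828]
ee_rot: [-0.001, -0.368, 0.93, 0.0]
ft_force: [0.2, 0.0, 0.8]
grip_width: 0.0855
grasp_force: 0.0
time: 12.37
eef_pos: [0.6296, 0.1408, 0.0842]
ee_rot: [0.001, -0.367, 0.93, -0.0]
ft_force: [1.9, -2.6, 2.4]
grip_width: 0.0254
grasp_force: 2.5
```

```bash
python3 -m pendant '[{"jaw":1,"delta_pos":[0,0,0],"twist":0},{"jaw":1,"delta_pos":[0,0,0],"twist":0},{"jaw":1,"delta_pos":[0,0,0],"twist":0}]'
```

```text
time: 12.62
eef_pos: [0.6297, 0.1407, 0.0843]
ee_rot: [0.001, -0.367, 0.93, -0.0]
ft_force: [-0.4, -0.0, 4.6]
grip_width: 0.0217
grasp_force: 29.2
```

```bash
python3 -m pendant '[{"jaw":1,"delta_pos":[0.0043,0.004,0.0025],"twist":0},{"jaw":1,"delta_pos":[0.0043,0.004,0.002],"twist":0},{"jaw":1,"delta_pos":[0.0045,0.0042,0.0015],"twist":0},{"jaw":1,"delta_pos":[0.0045,0.0042,0.001],"twist":0},{"jaw":1,"delta_pos":[0.0046,0.0043,0.0007],"twist":0},{"jaw":1,"delta_pos":[0.0046,0.0043,0.0003],"twist":0},{"jaw":1,"delta_pos":[0,0,0],"twist":0}]'
python3 -c "
from fit import *
s,y=where();d=s['eef_pos']-np.array([.5525,.322,0]);print(y,d[0]*.728+d[1]*.685,-d[0]*.685+d[1]*.728,s['ft_force'])"
```

```text
time: 13.2
eef_pos: [0.6567, 0.1666, 0.0912]
ee_rot: [0.0, -0.368, 0.93, 0.0]
ft_force: [-1.6, -2.9, 3.2]
grip_width: 0.022
grasp_force: 29.8
-136.86963853247943 -0.030627343626886558 -0.1845074204004437 [-1.63627175 -2.86185149  3.182696  ]
```

```bash
python3 -m pendant '[{"jaw":1,"delta_pos":[-0.0038,0.004,0],"twist":0},{"jaw":1,"delta_pos":[-0.0038,0.004,0],"twist":0},{"jaw":1,"delta_pos":[-0.0038,0.004,0],"twist":0},{"jaw":1,"delta_pos":[-0.0038,0.004,0],"twist":0},{"jaw":1,"delta_pos":[0,0,0],"twist":0}]'
python3 -m pendant '[{"jaw":1,"delta_pos":[-0.0038,0.004,0],"twist":0},{"jaw":1,"delta_pos":[-0.0038,0.004,0],"twist":0},{"jaw":1,"delta_pos":[-0.0038,0.004,0],"twist":0},{"jaw":1,"delta_pos":[-0.0034,0.0036,0],"twist":0},{"jaw":1,"delta_pos":[0,0,0],"twist":0}]' 60
python3 -c "
from fit import *
s,y=where();d=s['eef_pos']-np.array([.5525,.322,0]);f=s['ft_force'];print(y,d[0]*.728+d[1]*.685,-d[0]*.685+d[1]*.728,f,'fx,fy',f[0]*.728+f[1]*.685,-f[0]*.685+f[1]*.728)"
```

```text
time: 13.62
eef_pos: [0.6399, 0.1825, 0.0911]
ee_rot: [-0.0, -0.368, 0.93, 0.0]
ft_force: [-3.1, -1.6, 2.0]
grip_width: 0.0217
grasp_force: 29.8
time: 14.03
eef_pos: [0.626, 0.1969, 0.0913]
ee_rot: [0.0, -0.367, 0.93, -0.001]
ft_force: [1.7, -8.6, 1.5]
grip_width: 0.021
grasp_force: 59.1
-136.91881598503358 -0.03215664373208706 -0.1414558899696856 [ 1.69979942 -8.58889657  1.46375486] fx,fy -4.645940175243569 -7.4170793036141855
```

```bash
python3 -m pendant '[{"jaw":1,"delta_pos":[-0.0009,0.001,0],"twist":0},{"jaw":1,"delta_pos":[0,0,0],"twist":0}]'
python3 -c "
from fit import *
s,y=where();d=s['eef_pos']-np.array([.5525,.322,0]);f=s['ft_force'];print(y,d[0]*.728+d[1]*.685,-d[0]*.685+d[1]*.728,f,'fx,fy',f[0]*.728+f[1]*.685,-f[0]*.685+f[1]*.728)"
```

```text
time: 14.2
eef_pos: [0.6257, 0.1973, 0.0913]
ee_rot: [0.0, -0.367, 0.93, -0.001]
ft_force: [2.0, -8.5, -0.5]
grip_width: 0.0211
grasp_force: 59.1
-136.94931364066554 -0.032154784326664194 -0.14094145744549616 [ 2.04700449 -8.52203735 -0.50291911] fx,fy -4.347376316263064 -7.606241264449535
```

```bash
python3 -m pendant '[{"jaw":1,"delta_pos":[-0.0046,-0.0043,-0.0003],"twist":0},{"jaw":1,"delta_pos":[-0.0046,-0.0043,-0.0007],"twist":0},{"jaw":1,"delta_pos":[0,0,0],"twist":0}]'
python3 -c "
from fit import *
s,y=where();d=s['eef_pos']-np.array([.5525,.322,0]);f=s['ft_force'];print(y,d[0]*.728+d[1]*.685,-d[0]*.685+d[1]*.728,f,'fx,fy',f[0]*.728+f[1]*.685,-f[0]*.685+f[1]*.728)"
```

```text
time: 14.45
eef_pos: [0.6164, 0.1885, 0.0897]
ee_rot: [0.0, -0.367, 0.93, -0.001]
ft_force: [7.1, -6.1, -5.7]
grip_width: 0.0211
grasp_force: 59.3
-136.96174795190694 -0.04491229589734927 -0.14094940513209078 [ 7.09405089 -6.13798269 -5.69119895] fx,fy 0.9599509048098396 -9.327876261708388
```

```bash
python3 -m pendant '[{"jaw":1,"delta_pos":[-0.0045,-0.0042,-0.0012],"twist":0},{"jaw":1,"delta_pos":[-0.0045,-0.0042,-0.0017],"twist":0},{"jaw":1,"delta_pos":[-0.0043,-0.004,-0.0022],"twist":0},{"jaw":1,"delta_pos":[-0.0035,-0.0033,-0.002],"twist":0},{"jaw":1,"delta_pos":[0,0,0],"twist":0}]'
python3 -c "
from fit import *
s,y=where();d=s['eef_pos']-np.array([.5525,.322,0]);f=s['ft_force'];print(y,d[0]*.728+d[1]*.685,-d[0]*.685+d[1]*.728,f,'fx,fy',f[0]*.728+f[1]*.685,-f[0]*.685+f[1]*.728)"
```

```text
time: 14.87
eef_pos: [0.6003, 0.1727, 0.0846]
ee_rot: [0.001, -0.367, 0.93, -0.001]
ft_force: [2.0, -7.2, 7.0]
grip_width: 0.0209
grasp_force: 61.1
-136.9496469018035 -0.06742265386965782 -0.1414210077657347 [ 1.97679984 -7.20781884  7.03219523] fx,fy -3.498245625956507 -6.601400006223136
```

```bash
python3 -m pendant '[{"jaw":0.6,"delta_pos":[0,0,0],"twist":0},{"jaw":0.3,"delta_pos":[0,0,0],"twist":0},{"jaw":0.2,"delta_pos":[0,0,0],"twist":0},{"jaw":0.2,"delta_pos":[0,0,0.03],"twist":0},{"jaw":0.2,"delta_pos":[0,0,0.03],"twist":0},{"jaw":0.2,"delta_pos":[0,0,0.02],"twist":0},{"jaw":1,"delta_pos":[-0.0234,0.0254,0],"twist":0},{"jaw":1,"delta_pos":[-0.0234,0.0254,0],"twist":0}]'
python3 -m pendant '[{"jaw":1,"delta_pos":[-0.0234,0.0254,0],"twist":0},{"jaw":1,"delta_pos":[-0.0234,0.0254,0],"twist":0},{"jaw":1,"delta_pos":[-0.0234,0.0254,0],"twist":0},{"jaw":1,"delta_pos":[-0.0234,0.0254,0],"twist":0},{"jaw":1,"delta_pos":[-0.0234,0.0254,0],"twist":0},{"jaw":1,"delta_pos":[0,0,0],"twist":0},{"jaw":1,"delta_pos":[0,0,0],"twist":0}]'
python3 - <<'E'
from fit import *
s,y=where();d=s['eef_pos']-np.array([.5525,.322,0]);print(s["time"],s["eef_pos"],y,d[0]*.728+d[1]*.685,-d[0]*.685+d[1]*.728)
for c,k in(("top",(110,120,6)),):
    im=get_image(c); i2=get_image("side")
    a=cv2.resize(im[120:210,110:226],None,fx=5,fy=5,interpolation=cv2.INTER_CUBIC)
    b=cv2.resize(i2[200:330,165:305],None,fx=4,fy=4,interpolation=cv2.INTER_CUBIC)
    cv2.imwrite("pics/s4.png",b[...,::-1])
E
```

```text
time: 15.53
eef_pos: [0.5532, 0.2251, 0.1646]
ee_rot: [0.001, -0.366, 0.93, 0.0]
ft_force: [0.4, 1.8, 0.2]
grip_width: 0.0455
grasp_force: 0.0
time: 16.12
eef_pos: [0.4338, 0.3535, 0.1631]
ee_rot: [-0.0, -0.369, 0.929, 0.0]
ft_force: [0.6, -0.5, 0.0]
grip_width: 0.0001
grasp_force: 0.0
16.1167 [0.43375945 0.3534963  0.16309687] -136.68272286423473 -0.0648681515831391 0.10426658360601301
```

View pics/s4.png

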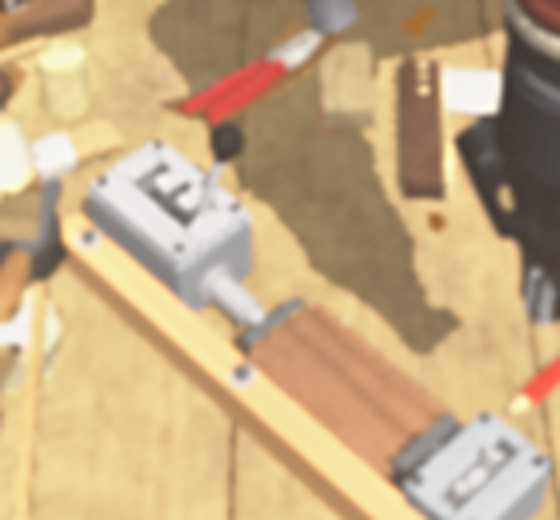

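The picture shows the lever down in the last notch (knob at (228,140) in the crop), the pad on the block's end and the block up against the jaw. Now the wheel.

```bash
python3 -m pendant '[{"jaw":1,"delta_pos":[0.0027,-0.0029,-0.035],"twist":0},{"jaw":1,"delta_pos":[0,0,-0.035],"twist":0},{"jaw":1,"delta_pos":[0,0,-0.03],"twist":0},{"jaw":1,"delta_pos":[0,0,-0.006],"twist":0},{"jaw":1,"delta_pos":[0,0,0],"twist":0},{"jaw":1,"delta_pos":[0,0,0],"twist":0}]'
python3 -c "
from fit import *
s,y=where();d=s['eef_pos']-np.array([.5525,.322,0]);print(y,s['eef_pos'],d[0]*.728+d[1]*.685,-d[0]*.685+d[1]*.728)"
```

```text
time: 16.72
eef_pos: [0.4389, 0.3487, 0.0584]
ee_rot: [0.0, -0.367, 0.93, 0.0]
ft_force: [-0.3, -0.8, 0.4]
grip_width: 0.0005
grasp_force: 0.0
-136.95029754237828 [0.43886418 0.34872765 0.05844563] -0.06441843541474848 0.09729826128829283
```

```bash
python3 -m pendant '[{"jaw":1,"delta_pos":[0,0,-0.003],"twist":0},{"jaw":1,"delta_pos":[0.003,0.0027,0],"twist":0},{"jaw":1,"delta_pos":[0.003,0.0027,0],"twist":0},{"jaw":1,"delta_pos":[0.003,0.0027,0],"twist":0},{"jaw":1,"delta_pos":[0.0015,0.0014,0],"twist":0}]'
python3 -m pendant '[{"jaw":1,"delta_pos":[0.0015,0.0014,0],"twist":0},{"jaw":1,"delta_pos":[0.0015,0.0014,0],"twist":0}]'
python3 -m pendant '[{"jaw":1,"delta_pos":[0.0015,0.0014,0],"twist":0},{"jaw":1,"delta_pos":[0.0015,0.0014,0],"twist":0}]'
python3 -c "
from fit import *
s,y=where();d=s['eef_pos']-np.array([.5525,.322,0]);print(y,s['eef_pos'],d[0]*.728+d[1]*.685,-d[0]*.685+d[1]*.728)"
```

```text
time: 17.13
eef_pos: [0.4487, 0.3584, 0.0558]
ee_rot: [-0.0, -0.367, 0.93, -0.001]
ft_force: [-9.7, -9.8, 18.6]
grip_width: -0.0
grasp_force: 11.3
time: 17.3
eef_pos: [0.4519, 0.3613, 0.0571]
ee_rot: [0.0, -0.367, 0.93, -0.001]
ft_force: [-9.7, -8.0, 25.7]
grip_width: -0.0001
grasp_force: 13.4
time: 17.47
eef_pos: [0.4561, 0.3652, 0.0581]
ee_rot: [0.002, -0.368, 0.93, 0.0]
ft_force: [-6.6, -2.0, 21.8]
grip_width: -0.0001
grasp_force: 9.9
-136.87084376951677 [0.45612776 0.36519783 0.05806044] -0.0405684780034163 0.09746300741996486
```

```bash
python3 -m pendant '[{"jaw":1,"delta_pos":[0.0015,0.0014,0],"twist":0},{"jaw":1,"delta_pos":[0.0015,0.0014,0],"twist":0}]'
python3 -m pendant '[{"jaw":1,"delta_pos":[0.001,0.001,0],"twist":0},{"jaw":1,"delta_pos":[0,0,0],"twist":0}]'
python3 -c "
from fit import *
s,y=where();d=s['eef_pos']-np.array([.5525,.322,0]);print(y,s['eef_pos'],d[0]*.728+d[1]*.685,-d[0]*.685+d[1]*.728)"
```

```text
time: 17.63
eef_pos: [0.4596, 0.3684, 0.0577]
ee_rot: [0.003, -0.368, 0.93, 0.0]
ft_force: [-2.1, -0.5, 11.2]
grip_width: -0.0001
grasp_force: 4.9
time: 17.8
eef_pos: [0.4601, 0.369, 0.0564]
ee_rot: [0.002, -0.367, 0.93, 0.0]
ft_force: [-1.5, -0.8, 6.1]
grip_width: -0.0
grasp_force: 2.2
-136.8768221706908 [0.46014893 0.36903103 0.05642055] -0.03501532087890557 0.09749906832400945
```

```bash
python3 -m pendant '[{"jaw":1,"delta_pos":[0,0,0.036],"twist":0},{"jaw":1,"delta_pos":[0,0,0.036],"twist":0},{"jaw":1,"delta_pos":[-0.013,-0.0075,0.034],"twist":0},{"jaw":1,"delta_pos":[-0.0133,-0.008,0],"twist":0},{"jaw":1,"delta_pos":[0,0,0],"twist":0},{"jaw":1,"delta_pos":[0,0,0],"twist":0}]'
python3 - <<'E'
from fit import *
s,y=where();d=s['eef_pos']-np.array([.5525,.322,0]);print(s["time"],s["eef_pos"],y,d[0]*.728+d[1]*.685,-d[0]*.685+d[1]*.728)
i2=get_image("side");np.save("s5",i2)
b=cv2.resize(i2[200:330,165:305],None,fx=4,fy=4,interpolation=cv2.INTER_CUBIC)
a=cv2.imread("pics/s4.png")[...,::-1]
g=lambda i:cv2.cvtColor(np.ascontiguousarray(i),cv2.COLOR_RGB2GRAY).astype(np.float32)
print([np.round(x,3).tolist() for x in(place([.5525,.322,.755],[np.array([0,-.001,0])])[0]-place([.5525,.322,.755],[np.zeros(3)])[0],proj("side",[.53,.299,.03]),)])
for n,(x0,x1,y0,y1) in dict(ref=(70,200,200,290),block=(285,440,320,420),padend=(240,330,290,350),jaw=(400,470,400,470),wheel=(430,540,425,515)).items():
    r=cv2.phaseCorrelate(g(a)[y0:y1,x0:x1],g(b)[y0:y1,x0:x1],cv2.createHanningWindow((x1-x0,y1-y0),cv2.CV_32F)); print(n,np.round(np.array(r[0])/4,2),round(r[1],2))
p0,p1=[proj("side",place([.5525,.322,.755],[np.array([-.031,v,.03])])[0]) for v in(0,-.0012)]; print("1 tooth px",p1-p0)
cv2.imwrite("pics/w5.png",np.vstack([cv2.resize(np.ascontiguousarray(q[400:520,370:560]),None,fx=2.4,fy=2.4)[...,::-1] for q in(a,b)]))
E
```

```text
time: 18.3
eef_pos: [0.4326, 0.3528, 0.161]
ee_rot: [0.001, -0.367, 0.93, 0.0]
ft_force: [0.8, 0.6, -0.2]
grip_width: -0.0003
grasp_force: 0.0
18.3 [0.43259716 0.35281148 0.16099558] -136.88263764952234 -0.06618340315729784 0.1045642034460161
[[0.001, -0.001, 0.0], [250.898, 294.986]]
ref [ 0.11 -0.01] 0.84
block [-0.03 -0.02] 0.38
padend [ 0.05 -0.06] 0.53
jaw [-0.03 -0.  ] 0.62
wheel [ 0. -0.] 0.33
1 tooth px [-0.36226661 -0.30488517]
```

View pics/w5.png

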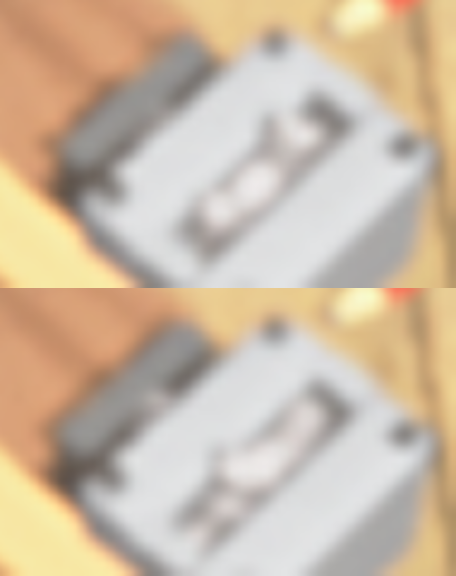

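The two crops show the slot at about (270,175) and its teeth in a different phase after the push, so the wheel may be between teeth. I'll fit the wheel phase against a rendered model.

```bash
cat > phase.py <<'E'
from fit import *
PJ=[.5525,.322,.755]
C=-np.array(CI["side"]["R"]).T@np.array(CI["side"]["t"])
def tojig(X):
    c,s=np.cos(PJ[2]),np.sin(PJ[2]);d=X-np.array([PJ[0],PJ[1],0]);return np.stack([c*d[...,0]+s*d[...,1],-s*d[...,0]+c*d[...,1],d[...,2]],-1)*1000
Cj=tojig(C)
g1=np.arange(-28.5,28.6,.6)
def render(phi,hub,off=(0,0),F=3):
    X,Z,Y=np.meshgrid(g1,g1,np.arange(-4,4.1,1)); r=np.hypot(X,Z); m=(r<hub)
    for k in range(6):
        a=phi+np.radians(-18.75+60*k); al=X*np.sin(a)+Z*np.cos(a); pe=X*np.cos(a)-Z*np.sin(a); m|=(abs(pe)<3.5*np.clip(1,0,1))&(al>0)&(r<28)
    P=np.stack([X[m]-31,Y[m]+100,Z[m]+32],1)
    t=(51-P[:,2])/(Cj[2]-P[:,2]); Q=P+(Cj-P)*t[:,None]
    ok=(P[:,2]>=51)|((abs(Q[:,0]+31)<26)&(abs(Q[:,1]-100)<7)); P=P[ok]
    uv=P1(P); im=np.zeros((40*F,50*F),np.float32); ij=np.int32((uv-[255+off[0],300+off[1]])*F)
    q=(ij>=0).all(1)&(ij[:,0]<50*F)&(ij[:,1]<40*F); im[ij[q,1],ij[q,0]]=1
    im=cv2.morphologyEx(im,cv2.MORPH_CLOSE,np.ones((3,3))); return cv2.resize(cv2.GaussianBlur(im,(0,0),F*.6),(50,40),interpolation=cv2.INTER_AREA)
def P1(P):
    c=CI["side"];cs,sn=np.cos(PJ[2]),np.sin(PJ[2]);W=np.stack([PJ[0]+(cs*P[:,0]-sn*P[:,1])/1e3,PJ[1]+(sn*P[:,0]+cs*P[:,1])/1e3,P[:,2]/1e3],1)
    x=W@np.array(c["R"]).T+np.array(c["t"]);s=x[:,:2]/x[:,2:];s*=1+c["k1"]*(s**2).sum(1)[:,None];K=np.array(c["K"]);return s*[K[0,0],K[1,1]]+K[:2,2]
sl=P1(np.array([[-31+a,100+b,51.] for a,b in((-26,-7),(26,-7),(26,7),(-26,7))]))
M=np.zeros((40,50),np.uint8); cv2.fillPoly(M,[np.int32(np.round(sl-[255,300]))],1); M=cv2.dilate(M,np.ones((3,3)))>0
def score(img,full=True):
    g=cv2.cvtColor(np.ascontiguousarray(img),cv2.COLOR_RGB2GRAY).astype(float)[300:340,255:305]; res=[]
    for hub in(17,20):
      for deg in range(-30,30,5):
        for ox in(-1,0,1):
          for oy in(-1,0,1):
            res.append((np.corrcoef(render(np.radians(deg),hub,(ox,oy))[M],g[M])[0,1],deg,hub,ox,oy))
    return sorted(res,reverse=True)
E
python3 - <<'E'
from phase import *
print("slot corners",sl.round(1).tolist())
s4=cv2.imread("pics/s4.png")[...,::-1]; i4=np.zeros((384,512,3),np.uint8); i4[200:330,165:305]=cv2.resize(np.ascontiguousarray(s4),(140,130),interpolation=cv2.INTER_AREA)
ref=cv2.imread("pics/side0.png")[...,::-1]
for n,i in(("start",ref),("s4",i4),("s5",np.load("s5.npy"))):
    best={}
    for r in score(i): best.setdefault(r[1],r)
    print(n,[(d,round(best[d][0],2),best[d][2:]) for d in sorted(best,key=lambda d:-best[d][0])[:6]])
E
```

```text
slot corners [[289.0, 308.1], [273.4, 322.7], [278.3, 326.8], [293.9, 312.0]]
start [(-15, np.float64(0.16), (20, 1, 1)), (-20, np.float64(0.16), (20, 1, 1)), (-10, np.float64(0.15), (20, 1, 1)), (-25, np.float64(0.14), (20, 1, 1)), (-5, np.float64(0.13), (20, 1, 1)), (-30, np.float64(0.12), (20, 1, 1))]
s4 [(-15, np.float64(0.17), (20, 1, 1)), (-20, np.float64(0.17), (20, 1, 1)), (-10, np.float64(0.16), (20, 1, 1)), (-25, np.float64(0.15), (20, 1, 1)), (-5, np.float64(0.14), (20, 1, 1)), (-30, np.float64(0.13), (20, 1, 1))]
s5 [(-10, np.float64(0.14), (20, 1, 1)), (-15, np.float64(0.13), (20, 1, 1)), (-5, np.float64(0.13), (20, 1, 1)), (-20, np.float64(0.12), (20, 1, 1)), (0, np.float64(0.11), (20, 1, 1)), (-25, np.float64(0.11), (20, 1, 1))]
```

```bash
sed -i 's/^PJ=.*/PJ=[.5483,.3241,.755]/; s/M=cv2.dilate(M,np.ones((3,3)))>0/M=M>0/' phase.py
sed -i 's/(17,20)/(15,18,21)/' phase.py
cat > ph.py <<'E'
from phase import *
import sys
s4=cv2.imread("pics/s4.png")[...,::-1]; i4=np.zeros((384,512,3),np.uint8); i4[200:330,165:305]=cv2.resize(np.ascontiguousarray(s4),(140,130),interpolation=cv2.INTER_AREA)
L=[("start",cv2.imread("pics/side0.png")[...,::-1]),("s4",i4)]+[(f,np.load(f)) for f in sys.argv[1:]]
G={}
for n,i in L:
    best={}
    for r in score(i): best.setdefault(r[1],r)
    print(n,[(d,round(float(best[d][0]),2),best[d][2:]) for d in sorted(best,key=lambda d:-best[d][0])[:6]])
    g=cv2.cvtColor(np.ascontiguousarray(i),cv2.COLOR_RGB2GRAY).astype(np.float32)
    # brightness along slot centre line from robot side (-26) to far side (+26)
    P=P1(np.array([[-31+a,100,51.] for a in np.arange(-28,29,4)])).astype(np.float32)
    print(cv2.remap(g,P[:,0],P[:,1],cv2.INTER_LINEAR).ravel().astype(int).tolist())
E
python3 ph.py s5.npy
```

```text
start [(-10, 0.26, (21, 0, -1)), (-5, 0.26, (21, -1, -1)), (-15, 0.24, (21, 0, -1)), (0, 0.21, (21, -1, -1)), (-20, 0.19, (21, 0, -1)), (5, 0.15, (21, -1, -1))]
[199, 158, 129, 165, 180, 168, 170, 195, 213, 207, 188, 183, 157, 144, 180]
s4 [(-10, 0.27, (21, 0, -1)), (-5, 0.26, (21, -1, -1)), (-15, 0.24, (21, 0, -1)), (0, 0.22, (21, -1, -1)), (-20, 0.19, (21, 0, -1)), (5, 0.15, (21, -1, -1))]
[214, 171, 141, 177, 194, 183, 184, 210, 224, 219, 204, 198, 170, 156, 194]
s5.npy [(-20, 0.24, (21, 0, -1)), (-15, 0.24, (21, 0, -1)), (-25, 0.22, (21, 0, -1)), (-10, 0.22, (21, -1, -1)), (-30, 0.21, (21, 0, -1)), (-5, 0.2, (21, -1, -1))]
[215, 171, 145, 179, 196, 204, 216, 222, 219, 195, 189, 200, 178, 193, 214]
```

```bash
python3 - <<'E'
from h import *
i=get_image("side"); np.save("s6",i); print(read_state()["time"], np.abs(i.astype(int)-np.load("s5.npy")).reshape(-1,3).mean(), np.abs(i[300:335,265:300].astype(int)-np.load("s5.npy")[300:335,265:300]).mean())
E
python3 ph.py s6.npy | tail -2
```

```text
18.4 0.9537946912977431 0.57578231292517
s6.npy [(-20, 0.24, (21, 0, -1)), (-15, 0.24, (21, 0, -1)), (-25, 0.22, (21, 0, -1)), (-10, 0.21, (21, -1, -1)), (-30, 0.21, (21, 0, -1)), (-5, 0.2, (21, -1, -1))]
[216, 171, 145, 178, 195, 204, 216, 222, 220, 195, 189, 200, 178, 193, 214]
```

```bash
python3 -m pendant '[{"jaw":1,"delta_pos":[0.0085,0.0055,-0.035],"twist":0},{"jaw":1,"delta_pos":[0.0085,0.0056,-0.035],"twist":0},{"jaw":1,"delta_pos":[0,0,-0.025],"twist":0},{"jaw":1,"delta_pos":[0,0,-0.005],"twist":0},{"jaw":1,"delta_pos":[0,0,0],"twist":0},{"jaw":1,"delta_pos":[0,0,0],"twist":0}]'
python3 -c "
from fit import *
s,y=where();d=s['eef_pos']-np.array([.5525,.322,0]);print(y,s['eef_pos'],d[0]*.728+d[1]*.685,-d[0]*.685+d[1]*.728)"
```

```text
time: 18.9
eef_pos: [0.4494, 0.3636, 0.0609]
ee_rot: [-0.0, -0.367, 0.93, 0.0]
ft_force: [1.4, 0.7, 0.4]
grip_width: 0.0003
grasp_force: 0.0
-136.89272980995182 [0.44935355 0.36364956 0.06089571] -0.04656066099335399 0.10097619836916583
```

```bash
python3 -m pendant '[{"jaw":1,"delta_pos":[0,0,-0.0025],"twist":0},{"jaw":1,"delta_pos":[0,0,-0.0025],"twist":0},{"jaw":1,"delta_pos":[0,0,0],"twist":0}]'
python3 -m pendant '[{"jaw":1,"delta_pos":[0.002,0.0019,0],"twist":0},{"jaw":1,"delta_pos":[0.002,0.0019,0],"twist":0},{"jaw":1,"delta_pos":[0.0015,0.0014,0],"twist":0}]'
python3 -m pendant '[{"jaw":1,"delta_pos":[0.0015,0.0014,0],"twist":0},{"jaw":1,"delta_pos":[0.0015,0.0014,0],"twist":0}]'
python3 -m pendant '[{"jaw":1,"delta_pos":[0.0015,0.0014,0],"twist":0},{"jaw":1,"delta_pos":[0.001,0.001,0],"twist":0},{"jaw":1,"delta_pos":[0,0,0],"twist":0}]'
python3 -c "
from fit import *
s,y=where();d=s['eef_pos']-np.array([.5525,.322,0]);print(y,s['eef_pos'],d[0]*.728+d[1]*.685,-d[0]*.685+d[1]*.728)"
```

```text
time: 19.15
eef_pos: [0.4496, 0.3638, 0.056]
ee_rot: [0.001, -0.367, 0.93, 0.0]
ft_force: [0.2, -0.3, 0.8]
grip_width: 0.0
grasp_force: 0.0
time: 19.4
eef_pos: [0.4551, 0.369, 0.0557]
ee_rot: [0.0, -0.367, 0.93, 0.0]
ft_force: [1.2, -0.4, 0.6]
grip_width: -0.0001
grasp_force: 0.0
time: 19.57
eef_pos: [0.4574, 0.3713, 0.0551]
ee_rot: [-0.001, -0.367, 0.93, -0.0]
ft_force: [-3.0, -3.5, 0.8]
grip_width: 0.0
grasp_force: 1.8
time: 19.82
eef_pos: [0.4603, 0.3741, 0.0551]
ee_rot: [-0.0, -0.367, 0.93, 0.0]
ft_force: [-1.4, -0.6, -0.4]
grip_width: -0.0001
grasp_force: 0.5
-136.88972067874715 [0.46026346 0.3740582  0.0550565 ] -0.03148833726625971 0.10108039692451143
```

```bash
python3 -m pendant '[{"jaw":1,"delta_pos":[0,0,0.036],"twist":0},{"jaw":1,"delta_pos":[0,0,0.036],"twist":0},{"jaw":1,"delta_pos":[-0.0138,-0.0106,0.034],"twist":0},{"jaw":1,"delta_pos":[-0.0138,-0.0106,0],"twist":0},{"jaw":1,"delta_pos":[0,0,0],"twist":0},{"jaw":1,"delta_pos":[0,0,0],"twist":0}]'
python3 - <<'E'
from h import *
i=get_image("side"); np.save("s7",i); print(read_state()["time"],read_state()["eef_pos"])
E
python3 ph.py s6.npy s7.npy | tail -6
```

```text
time: 20.32
eef_pos: [0.433, 0.353, 0.1618]
ee_rot: [0.001, -0.367, 0.93, 0.0]
ft_force: [0.9, 0.1, 0.1]
grip_width: -0.0001
grasp_force: 0.0
20.3667 [0.4329426  0.35296945 0.16096708]
s4 [(-10, 0.27, (21, 0, -1)), (-5, 0.26, (21, -1, -1)), (-15, 0.24, (21, 0, -1)), (0, 0.22, (21, -1, -1)), (-20, 0.19, (21, 0, -1)), (5, 0.15, (21, -1, -1))]
[214, 171, 141, 177, 194, 183, 184, 210, 224, 219, 204, 198, 170, 156, 194]
s6.npy [(-20, 0.24, (21, 0, -1)), (-15, 0.24, (21, 0, -1)), (-25, 0.22, (21, 0, -1)), (-10, 0.21, (21, -1, -1)), (-30, 0.21, (21, 0, -1)), (-5, 0.2, (21, -1, -1))]
[216, 171, 145, 178, 195, 204, 216, 222, 220, 195, 189, 200, 178, 193, 214]
s7.npy [(-15, 0.25, (21, 0, -1)), (-10, 0.25, (21, -1, -1)), (-5, 0.23, (21, -1, -1)), (-20, 0.22, (21, 0, -1)), (0, 0.19, (21, -1, -1)), (-25, 0.17, (15, 1, -1))]
[215, 171, 133, 160, 183, 189, 203, 221, 222, 211, 201, 186, 168, 166, 203]
```

```bash
cat > strip.py <<'E'
from phase import *
import sys
s4=cv2.imread("pics/s4.png")[...,::-1]; i4=np.zeros((384,512,3),np.uint8); i4[200:330,165:305]=cv2.resize(np.ascontiguousarray(s4),(140,130),interpolation=cv2.INTER_AREA)
for n,i in [("s4",i4)]+[(f,np.load(f)) for f in sys.argv[1:]]:
    g=cv2.cvtColor(np.ascontiguousarray(i),cv2.COLOR_RGB2GRAY).astype(np.float32); print(n,"cols x -30..30 step 3, rows y")
    for y in(-13,-10,-7,-4,-1,2,5,8):
        P=P1(np.array([[-31+a,100+y,51.] for a in range(-30,31,3)])).astype(np.float32)
        print("%4d"%y,*cv2.remap(g,P[:,0],P[:,1],cv2.INTER_LINEAR).ravel().astype(int))
E
python3 strip.py s6.npy s7.npy
```

```text
s4 cols x -30..30 step 3, rows y
 -13 218 222 223 224 224 219 209 207 218 224 224 225 225 225 224 223 224 226 225 225 224
 -10 218 217 208 207 212 216 203 182 192 206 211 212 212 211 214 211 207 211 216 217 220
  -7 218 210 182 165 176 208 215 192 177 181 193 203 202 198 206 212 193 173 176 197 215
  -4 218 208 170 140 162 207 221 204 187 189 213 225 224 217 217 224 208 166 159 187 212
  -1 217 208 169 138 159 196 208 194 186 194 216 228 228 221 212 213 198 168 159 184 213
   2 211 205 174 150 154 170 175 172 175 179 192 205 207 200 188 183 171 160 159 180 208
   5 208 209 200 191 190 192 194 197 196 196 197 201 201 199 200 200 196 194 196 201 210
   8 211 217 218 217 217 218 217 218 218 217 217 218 219 220 220 220 220 221 220 220 185
s6.npy cols x -30..30 step 3, rows y
 -13 219 222 223 224 224 224 224 226 225 224 222 218 208 210 222 226 226 226 226 225 224
 -10 217 217 208 207 211 211 209 210 211 212 212 213 206 202 201 211 214 214 216 218 220
  -7 218 210 181 171 190 203 193 184 187 197 206 219 225 211 179 174 176 172 177 196 214
  -4 218 208 171 153 190 212 209 202 203 219 227 23
[... 442 characters left out ...]
2 222 224 223 214 209 221 225 224 224 225 225 223 221 222 225 226 225 225 224
 -10 217 218 208 208 213 199 182 194 209 210 211 213 215 217 211 197 204 214 216 218 220
  -7 218 210 181 169 190 207 194 181 183 188 197 205 212 220 217 185 164 170 178 196 215
  -4 218 208 169 143 171 204 207 197 195 208 223 226 224 226 225 199 163 156 161 188 213
  -1 217 209 169 134 149 179 193 194 198 214 225 228 224 216 213 197 181 169 168 193 215
   2 212 206 174 146 145 158 170 176 182 190 198 204 200 188 180 179 168 160 165 188 210
   5 208 208 201 192 189 192 195 197 197 198 198 200 201 196 198 200 197 194 197 202 210
   8 211 217 217 218 218 218 218 218 218 218 217 218 219 221 221 220 220 221 221 220 220
```

```bash
python3 -m pendant '[{"jaw":1,"delta_pos":[0,0,0],"twist":0},{"jaw":1,"delta_pos":[0,0,0],"twist":0},{"jaw":1,"delta_pos":[0,0,0],"twist":0},{"jaw":1,"delta_pos":[0,0,0],"twist":0},{"jaw":1,"delta_pos":[0,0,0],"twist":0},{"jaw":1,"delta_pos":[0,0,0],"twist":0},{"jaw":1,"delta_pos":[0,0,0],"twist":0},{"jaw":1,"delta_pos":[0,0,0],"twist":0}]' | head -1
python3 - <<'E'
from h import *
i=get_image("side"); np.save("s8",i)
E
python3 strip.py s8.npy | tail -8
python3 - <<'E'
from phase import *
# quick look at where the tooth-shadow dip sits in the very first frames too
i=cv2.imread("pics/side0.png")[...,::-1]; g=cv2.cvtColor(np.ascontiguousarray(i),cv2.COLOR_RGB2GRAY).astype(np.float32)
for y in(-13,-10,-4): print(y,*cv2.remap(g,*[c.astype(np.float32) for c in P1(np.array([[-31+a,100+y,51.] for a in range(-30,31,3)])).T],cv2.INTER_LINEAR).ravel().astype(int))
E
```

```text
time: 21.03
 -13 219 222 223 224 223 214 209 221 225 224 224 224 225 223 221 222 225 225 225 225 224
 -10 217 217 208 208 213 197 182 194 208 211 211 212 215 217 210 196 203 214 217 217 220
  -7 218 211 181 169 189 207 194 181 184 188 197 205 211 219 217 185 163 170 177 196 215
  -4 218 208 169 143 171 205 207 197 196 207 223 226 224 226 225 200 163 156 161 188 212
  -1 217 209 169 135 149 178 192 194 198 214 225 228 224 216 213 196 181 168 168 193 215
   2 211 205 175 146 145 158 170 176 182 190 198 204 200 188 180 179 168 159 165 188 211
   5 208 209 201 191 190 193 194 197 197 197 198 201 200 196 197 200 198 194 197 202 210
   8 212 217 218 218 218 219 218 218 218 217 217 218 219 221 221 220 220 221 221 220 220
-13 204 209 211 213 214 207 192 190 205 212 213 214 214 214 213 211 212 215 215 214 213
-10 204 202 193 192 198 200 186 166 177 191 195 197 197 196 198 196 191 196 200 203 207
-4 203 192 156 129 148 192 207 189 173 174 198 214 213 202 202 212 193 152 147 172 197
```

```bash
python3 -m pendant '[{"jaw":1,"delta_pos":[0.0039,-0.0011,-0.035],"twist":0},{"jaw":1,"delta_pos":[0,0,-0.035],"twist":0},{"jaw":1,"delta_pos":[0,0,-0.025],"twist":0},{"jaw":1,"delta_pos":[0,0,-0.007],"twist":0},{"jaw":1,"delta_pos":[0,0,-0.0045],"twist":0},{"jaw":1,"delta_pos":[0,0,0],"twist":0},{"jaw":1,"delta_pos":[0,0,0],"twist":0}]'
python3 -c "
from fit import *
s,y=where();d=s['eef_pos']-np.array([.5525,.322,0]);print(y,s['eef_pos'],d[0]*.728+d[1]*.685,-d[0]*.685+d[1]*.728)"
```

```text
time: 21.67
eef_pos: [0.4374, 0.3521, 0.0566]
ee_rot: [0.001, -0.367, 0.93, 0.0]
ft_force: [-0.5, -0.1, 0.8]
grip_width: 0.0001
grasp_force: 0.0
-136.88801352359025 [0.43743634 0.35210337 0.05656631] -0.06314553571575032 0.10073385811309762
```

```bash
python3 -m pendant '[{"jaw":1,"delta_pos":[0,0,-0.003],"twist":0},{"jaw":1,"delta_pos":[0.0022,0.0021,0],"twist":0},{"jaw":1,"delta_pos":[0.0022,0.0021,0],"twist":0},{"jaw":1,"delta_pos":[0.0022,0.0021,0],"twist":0},{"jaw":1,"delta_pos":[0.0015,0.0014,0],"twist":0}]'
python3 -m pendant '[{"jaw":1,"delta_pos":[0.0015,0.0014,0],"twist":0},{"jaw":1,"delta_pos":[0.0015,0.0014,0],"twist":0},{"jaw":1,"delta_pos":[0.0015,0.0014,0],"twist":0}]'
python3 -m pendant '[{"jaw":1,"delta_pos":[0.0015,0.0014,0],"twist":0},{"jaw":1,"delta_pos":[0.0015,0.0014,0],"twist":0},{"jaw":1,"delta_pos":[0.0015,0.0014,0],"twist":0}]'
python3 -m pendant '[{"jaw":1,"delta_pos":[0.0015,0.0014,0],"twist":0},{"jaw":1,"delta_pos":[0.0012,0.0011,0],"twist":0},{"jaw":1,"delta_pos":[0,0,0],"twist":0}]'
python3 -c "
from fit import *
s,y=where();d=s['eef_pos']-np.array([.5525,.322,0]);print(y,s['eef_pos'],d[0]*.728+d[1]*.685,-d[0]*.685+d[1]*.728)"
```

```text
time: 22.08
eef_pos: [0.4441, 0.3585, 0.0535]
ee_rot: [-0.001, -0.367, 0.93, -0.001]
ft_force: [-13.9, -12.3, 27.4]
grip_width: 0.0002
grasp_force: 15.9
time: 22.33
eef_pos: [0.45, 0.3639, 0.0562]
ee_rot: [0.001, -0.367, 0.93, -0.0]
ft_force: [-12.5, -6.3, 35.6]
grip_width: 0.0004
grasp_force: 17.5
time: 22.58
eef_pos: [0.4557, 0.369, 0.0553]
ee_rot: [0.003, -0.367, 0.93, 0.0]
ft_force: [-0.8, -1.2, 2.3]
grip_width: 0.0004
grasp_force: 1.2
time: 22.83
eef_pos: [0.4569, 0.3704, 0.0532]
ee_rot: [0.0, -0.367, 0.93, -0.0]
ft_force: [-3.4, -3.3, 11.7]
grip_width: 0.0001
grasp_force: 9.2
-136.8963706354784 [0.45689111 0.37037214 0.05315043] -0.03646836096724225 0.10070700689802359
```

```bash
python3 -m pendant '[{"jaw":1,"delta_pos":[0,0,0.036],"twist":0},{"jaw":1,"delta_pos":[0,0,0.036],"twist":0},{"jaw":1,"delta_pos":[-0.012,-0.0087,0.036],"twist":0},{"jaw":1,"delta_pos":[-0.012,-0.0087,0],"twist":0},{"jaw":1,"delta_pos":[0,0,0],"twist":0},{"jaw":1,"delta_pos":[0,0,0],"twist":0}]'
python3 - <<'E'
from h import *
i=get_image("side"); np.save("s9",i); print(read_state()["eef_pos"])
E
python3 strip.py s9.npy | tail -8
```

```text
time: 23.33
eef_pos: [0.4325, 0.353, 0.1598]
ee_rot: [0.0, -0.367, 0.93, 0.0]
ft_force: [0.7, 0.2, 0.0]
grip_width: -0.0002
grasp_force: 0.0
[0.43232031 0.35290185 0.15888728]
 -13 218 222 222 224 225 224 225 226 225 224 223 219 209 210 221 226 226 226 225 225 224
 -10 218 218 208 208 213 210 207 209 210 212 213 214 208 201 200 211 214 215 216 217 220
  -7 218 210 181 173 190 196 188 183 184 195 207 222 226 206 173 174 176 173 177 196 215
  -4 218 208 171 156 193 210 208 202 201 217 226 229 228 208 180 186 179 165 176 195 213
  -1 217 209 169 149 176 200 207 207 212 221 223 221 211 197 192 208 196 183 199 213 219
   2 213 206 174 149 151 164 176 185 191 194 196 196 187 176 185 197 175 166 180 199 212
   5 208 208 201 191 188 187 191 197 199 198 198 200 198 195 201 203 199 193 198 202 210
   8 212 217 218 218 218 218 217 218 218 217 217 218 219 221 221 220 220 221 221 220 220
```

```bash
python3 -m pendant '[{"jaw":1,"delta_pos":[0.0085,0.0055,-0.035],"twist":0},{"jaw":1,"delta_pos":[0.0085,0.0056,-0.035],"twist":0},{"jaw":1,"delta_pos":[0,0,-0.025],"twist":0},{"jaw":1,"delta_pos":[0,0,-0.006],"twist":0},{"jaw":1,"delta_pos":[0,0,-0.003],"twist":0},{"jaw":1,"delta_pos":[0,0,0],"twist":0},{"jaw":1,"delta_pos":[0,0,0],"twist":0}]'
python3 -m pendant '[{"jaw":1,"delta_pos":[0.002,0.0019,0],"twist":0},{"jaw":1,"delta_pos":[0.002,0.0019,0],"twist":0},{"jaw":1,"delta_pos":[0.0015,0.0014,0],"twist":0},{"jaw":1,"delta_pos":[0.0015,0.0014,0],"twist":0},{"jaw":1,"delta_pos":[0.0015,0.0014,0],"twist":0}]'
python3 -m pendant '[{"jaw":1,"delta_pos":[0.0015,0.0014,0],"twist":0},{"jaw":1,"delta_pos":[0.001,0.001,0],"twist":0},{"jaw":1,"delta_pos":[0,0,0],"twist":0}]'
python3 -c "
from fit import *
s,y=where();d=s['eef_pos']-np.array([.5525,.322,0]);print(y,s['eef_pos'],d[0]*.728+d[1]*.685,-d[0]*.685+d[1]*.728)"
```

```text
time: 23.97
eef_pos: [0.4496, 0.3641, 0.0561]
ee_rot: [0.0, -0.367, 0.93, 0.0]
ft_force: [-0.1, 0.2, -0.9]
grip_width: -0.0001
grasp_force: 0.0
time: 24.38
eef_pos: [0.4579, 0.3719, 0.056]
ee_rot: [-0.0, -0.367, 0.93, -0.0]
ft_force: [-1.5, -2.6, 0.7]
grip_width: 0.0
grasp_force: 1.7
time: 24.63
eef_pos: [0.4604, 0.3745, 0.0555]
ee_rot: [-0.0, -0.367, 0.93, 0.0]
ft_force: [-0.5, -0.5, -0.3]
grip_width: 0.0001
grasp_force: 0.5
-136.89144937372726 [0.46040114 0.37449092 0.05553328] -0.031091690601066285 0.1013011040041574
```

```bash
python3 -m pendant '[{"jaw":1,"delta_pos":[0,0,0.036],"twist":0},{"jaw":1,"delta_pos":[0,0,0.036],"twist":0},{"jaw":1,"delta_pos":[-0.0138,-0.0108,0.034],"twist":0},{"jaw":1,"delta_pos":[-0.0138,-0.0108,0],"twist":0},{"jaw":1,"delta_pos":[0,0,0],"twist":0},{"jaw":1,"delta_pos":[0,0,0],"twist":0}]'
python3 - <<'E'
from h import *
i=get_image("side"); np.save("s10",i)
E
python3 strip.py s10.npy | tail -8
python3 - <<'E'
# block/jaw shift since before the wheel was touched
from fit import *
A=np.zeros((384,512,3),np.uint8); A[200:330,165:305]=cv2.resize(cv2.imread("pics/s4.png")[...,::-1].copy(),(140,130),interpolation=cv2.INTER_AREA)
g=lambda i:cv2.cvtColor(np.ascontiguousarray(i),cv2.COLOR_RGB2GRAY).astype(np.float32)
a=g(A)
for f in("s6","s7","s9","s10"):
    b=g(np.load(f+".npy"))
    o=[]
    for (x0,x1,y0,y1) in((180,212,240,272),(222,246,270,290),(262,276,302,320)):
        t=a[y0:y1,x0:x1]; gx=cv2.Sobel(t,cv2.CV_32F,1,0)/8; gy=cv2.Sobel(t,cv2.CV_32F,0,1)/8
        d=(b[y0:y1,x0:x1]-t); s=np.linalg.lstsq(np.stack([gx.ravel(),gy.ravel(),np.ones(gx.size)],1),-d.ravel(),rcond=None)[0]; o.append(np.round(s[:2],2).tolist())
    print(f,"ref,padend,jaw shift px",o)
E
```

```text
time: 25.13
eef_pos: [0.4331, 0.353, 0.1623]
ee_rot: [0.001, -0.367, 0.93, 0.0]
ft_force: [-0.3, 1.0, 0.4]
grip_width: -0.0002
grasp_force: 0.0
 -13 218 222 223 224 223 214 209 222 225 224 224 224 225 223 222 222 224 226 225 225 224
 -10 218 218 208 208 213 199 181 195 208 211 211 213 215 216 210 197 203 215 216 218 220
  -7 218 210 181 169 189 206 194 182 183 188 198 205 211 219 216 184 164 175 180 196 215
  -4 218 208 170 143 171 205 207 196 194 204 222 225 223 225 224 198 164 165 166 188 212
  -1 217 209 169 135 149 179 193 193 198 212 225 227 222 215 213 196 183 169 169 193 215
   2 212 206 174 146 144 158 170 177 183 190 199 203 198 185 180 180 169 160 164 188 211
   5 207 208 201 191 190 193 195 197 198 197 199 200 200 195 198 200 197 194 196 202 210
   8 212 217 218 218 218 218 218 218 218 218 217 218 219 221 221 220 220 221 221 220 220
s6 ref,padend,jaw shift px [[-0.01, -0.0], [-0.1, -0.11], [-0.11, -0.16]]
s7 ref,padend,jaw shift px [[-0.01, -0.0], [-0.13, -0.11], [-0.12, -0.18]]
s9 ref,padend,jaw shift px [[-0.01, -0.0], [-0.47, -0.35], [-0.17, -0.34]]
s10 ref,padend,jaw shift px [[-0.01, 0.0], [-0.45, -0.35], [-0.22, -0.31]]
```

```bash
cat > ecc.py <<'E'
from fit import *
import sys
def ld(n):
    if n=="s4":
        A=np.zeros((384,512,3),np.uint8); A[200:330,165:305]=cv2.resize(cv2.imread("pics/s4.png")[...,::-1].copy(),(140,130),interpolation=cv2.INTER_AREA)
    else: A=np.load(n+".npy")
    return cv2.GaussianBlur(cv2.cvtColor(A,cv2.COLOR_RGB2GRAY).astype(np.float32),(0,0),.8)
PJ=[.5483,.3241,.755]
u=proj("side",place(PJ,[np.array([-.031,-.001,.03])])[0])-proj("side",place(PJ,[np.array([-.031,0,.03])])[0]) # px per mm of jaw advance
prs=[p.split("-") for p in sys.argv[1:]]
for p,q in prs:
    a,b=ld(p),ld(q); o=[]
    for n,(x0,x1,y0,y1) in dict(ref=(182,210,240,272),pad=(222,240,272,290),padblk=(224,252,270,292),jaw=(262,280,302,322)).items():
        W=np.eye(2,3,dtype=np.float32)
        try:
            c,W=cv2.findTransformECC(a[y0:y1,x0:x1],b,np.array([[1,0,x0],[0,1,y0]],np.float32),cv2.MOTION_TRANSLATION,(3,200,1e-6)); d=W[:,2]-[x0,y0]; o.append((n,round(float(d@u/(u@u)),2),np.round(d,2).tolist()))
        except cv2.error as e: o.append((n,"fail"))
    print(p,q,"advance mm",o)
E
python3 ecc.py s4-s6 s6-s7 s7-s9 s9-s10 s7-s10 s4-s10 s5-s6
```

```text
s4 s6 advance mm [('ref', -0.26, [0.09, 0.05]), ('pad', 0.14, [0.04, -0.14]), ('padblk', 0.05, [0.04, -0.08]), ('jaw', 0.44, [0.04, -0.32])]
s6 s7 advance mm [('ref', -0.24, [0.09, 0.05]), ('pad', -0.31, [0.18, -0.02]), ('padblk', -0.24, [0.12, 0.01]), ('jaw', 0.09, [0.17, -0.26])]
s7 s9 advance mm [('ref', -0.22, [0.08, 0.04]), ('pad', 0.65, [-0.11, -0.27]), ('padblk', 0.68, [-0.22, -0.16]), ('jaw', 0.37, [0.06, -0.29])]
s9 s10 advance mm [('ref', -0.23, [0.08, 0.04]), ('pad', -0.42, [0.23, -0.01]), ('padblk', -0.15, [0.11, -0.04]), ('jaw', 0.21, [0.09, -0.24])]
s7 s10 advance mm [('ref', -0.23, [0.08, 0.04]), ('pad', 0.68, [-0.12, -0.28]), ('padblk', 0.68, [-0.19, -0.19]), ('jaw', 0.4, [0.02, -0.28])]
s4 s10 advance mm [('ref', -0.23, [0.08, 0.04]), ('pad', 1.2, [-0.3, -0.38]), ('padblk', 1.0, [-0.29, -0.27]), ('jaw', 0.77, [-0.04, -0.42])]
s5 s6 advance mm [('ref', -0.25, [0.09, 0.04]), ('pad', -0.34, [0.19, -0.02]), ('padblk', -0.29, [0.14, 0.01]), ('jaw', 0.14, [0.15, -0.26])]
```

```bash
python3 -m pendant '[{"jaw":1,"delta_pos":[0.0048,-0.0011,-0.035],"twist":0},{"jaw":1,"delta_pos":[0,0,-0.035],"twist":0},{"jaw":1,"delta_pos":[0,0,-0.025],"twist":0},{"jaw":1,"delta_pos":[0,0,-0.007],"twist":0},{"jaw":1,"delta_pos":[0,0,-0.004],"twist":0},{"jaw":1,"delta_pos":[0.001,0.001,-0.001],"twist":0},{"jaw":1,"delta_pos":[0,0,0],"twist":0},{"jaw":1,"delta_pos":[0,0,0],"twist":0}]'
python3 -m pendant '[{"jaw":1,"delta_pos":[0.0007,0.0007,0],"twist":0},{"jaw":1,"delta_pos":[0.0007,0.0007,0],"twist":0},{"jaw":1,"delta_pos":[0,0,0],"twist":0}]'
python3 -m pendant '[{"jaw":1,"delta_pos":[0.0007,0.0007,0],"twist":0},{"jaw":1,"delta_pos":[0.0007,0.0007,0],"twist":0},{"jaw":1,"delta_pos":[0,0,0],"twist":0}]'
python3 -c "
from fit import *
s,y=where();d=s['eef_pos']-np.array([.5525,.322,0]);print(y,s['eef_pos'],d[0]*.728+d[1]*.685,-d[0]*.685+d[1]*.728)"
```

```text
time: 25.85
eef_pos: [0.4397, 0.3533, 0.0565]
ee_rot: [0.001, -0.367, 0.93, 0.0]
ft_force: [0.5, 0.0, 0.9]
grip_width: 0.0002
grasp_force: 0.0
time: 26.1
eef_pos: [0.4404, 0.3543, 0.0555]
ee_rot: [0.001, -0.367, 0.93, 0.0]
ft_force: [-0.7, 0.3, 1.0]
grip_width: -0.0002
grasp_force: 0.0
time: 26.35
eef_pos: [0.4414, 0.3555, 0.0548]
ee_rot: [0.0, -0.367, 0.93, 0.0]
ft_force: [-0.3, -0.8, -1.0]
grip_width: 0.0001
grasp_force: 0.0
-136.891237326035 [0.44138015 0.3554893  0.05480494] -0.05795508325640227 0.10049731038649153
```

```bash
for i in 1; do :; done; python3 -m pendant '[{"jaw":1,"delta_pos":[0.0007,0.0007,0],"twist":0},{"jaw":1,"delta_pos":[0,0,0],"twist":0}]'
python3 -m pendant '[{"jaw":1,"delta_pos":[0.0007,0.0007,0],"twist":0},{"jaw":1,"delta_pos":[0,0,0],"twist":0}]'
python3 -m pendant '[{"jaw":1,"delta_pos":[0.0005,0.0005,0],"twist":0},{"jaw":1,"delta_pos":[0,0,0],"twist":0}]'
python3 -c "
from fit import *
s,y=where();d=s['eef_pos']-np.array([.5525,.322,0]);print(y,s['eef_pos'],d[0]*.728+d[1]*.685,-d[0]*.685+d[1]*.728)"
```

```text
time: 26.52
eef_pos: [0.442, 0.3561, 0.0547]
ee_rot: [-0.0, -0.367, 0.93, 0.0]
ft_force: [-0.8, 0.0, 0.3]
grip_width: -0.0003
grasp_force: 0.0
time: 26.68
eef_pos: [0.4427, 0.3569, 0.0547]
ee_rot: [0.0, -0.367, 0.93, 0.0]
ft_force: [1.0, -0.1, -0.5]
grip_width: 0.0001
grasp_force: 0.0
time: 26.85
eef_pos: [0.4432, 0.3573, 0.0547]
ee_rot: [-0.0, -0.367, 0.93, 0.0]
ft_force: [-0.5, 0.6, 0.1]
grip_width: -0.0002
grasp_force: 0.0
-136.89606581125076 [0.44319159 0.35732475 0.05472246] -0.055379066061761226 0.10059268105368195
```

```bash
python3 -m pendant '[{"jaw":1,"delta_pos":[0.0005,0.0005,0],"twist":0},{"jaw":1,"delta_pos":[0,0,0],"twist":0}]'
python3 -m pendant '[{"jaw":1,"delta_pos":[0.0005,0.0005,0],"twist":0},{"jaw":1,"delta_pos":[0,0,0],"twist":0}]'
python3 -m pendant '[{"jaw":1,"delta_pos":[0.0005,0.0005,0],"twist":0},{"jaw":1,"delta_pos":[0,0,0],"twist":0}]'
python3 -c "
from fit import *
s,y=where();d=s['eef_pos']-np.array([.5525,.322,0]);print(y,s['eef_pos'],d[0]*.728+d[1]*.685,-d[0]*.685+d[1]*.728)"
```

```text
time: 27.02
eef_pos: [0.4434, 0.3576, 0.0547]
ee_rot: [-0.0, -0.367, 0.93, -0.0]
ft_force: [-1.4, -1.2, 1.8]
grip_width: 0.0004
grasp_force: 1.2
time: 27.18
eef_pos: [0.4438, 0.3579, 0.0548]
ee_rot: [-0.001, -0.367, 0.93, -0.0]
ft_force: [-3.6, -3.1, 4.3]
grip_width: 0.0001
grasp_force: 3.0
time: 27.35
eef_pos: [0.4443, 0.3583, 0.0551]
ee_rot: [-0.001, -0.367, 0.93, -0.0]
ft_force: [-5.1, -4.3, 6.7]
grip_width: 0.0002
grasp_force: 4.5
-136.900204950172 [0.4442599  0.35834697 0.05506291] -0.0539011237691131 0.1006050623697857
```

```bash
python3 -m pendant '[{"jaw":1,"delta_pos":[0.0006,0.0006,0],"twist":0},{"jaw":1,"delta_pos":[0.0006,0.0006,0],"twist":0},{"jaw":1,"delta_pos":[0,0,0],"twist":0}]'
python3 -m pendant '[{"jaw":1,"delta_pos":[-0.008,-0.0075,0],"twist":0},{"jaw":1,"delta_pos":[0,0,0.036],"twist":0},{"jaw":1,"delta_pos":[0,0,0.036],"twist":0},{"jaw":1,"delta_pos":[-0.004,0.001,0.034],"twist":0},{"jaw":1,"delta_pos":[0,0,0],"twist":0},{"jaw":1,"delta_pos":[0,0,0],"twist":0}]'
python3 - <<'E'
from h import *
i=get_image("side"); np.save("s11",i); print(read_state()["eef_pos"])
E
python3 strip.py s11.npy | tail -8; python3 ecc.py s10-s11 s4-s11
```

```text
time: 27.6
eef_pos: [0.4456, 0.3596, 0.0559]
ee_rot: [-0.0, -0.367, 0.93, -0.0]
ft_force: [-7.3, -4.9, 12.5]
grip_width: -0.0
grasp_force: 7.9
time: 28.1
eef_pos: [0.4353, 0.3544, 0.1634]
ee_rot: [0.003, -0.367, 0.93, 0.0]
ft_force: [-0.2, -0.5, -0.6]
grip_width: 0.0003
grasp_force: 0.0
[0.43443538 0.35386943 0.16133609]
 -13 218 222 223 225 223 215 211 221 224 224 224 225 225 225 222 221 224 226 226 225 224
 -10 218 218 209 207 209 203 201 202 207 209 211 213 213 211 205 202 205 212 216 217 220
  -7 218 210 181 164 176 207 215 194 181 180 191 203 203 200 202 204 188 169 177 196 216
  -4 217 208 170 139 158 203 217 201 187 191 216 225 224 219 218 223 202 158 157 186 213
  -1 217 209 169 132 141 175 195 190 187 197 218 228 227 221 213 213 200 168 156 181 212
   2 212 205 175 146 145 159 166 171 173 179 193 205 205 196 185 181 176 164 158 177 208
   5 208 208 201 192 190 192 194 197 196 196 198 201 200 198 198 199 198 195 196 200 210
   8 211 217 217 218 218 218 218 219 218 218 217 218 219 220 221 220 220 221 221 221 221
s10 s11 advance mm [('ref', -0.21, [0.08, 0.04]), ('pad', -0.46, [0.25, -0.02]), ('padblk', -0.26, [0.07, 0.08]), ('jaw', 0.1, [0.14, -0.23])]
s4 s11 advance mm [('ref', -0.23, [0.08, 0.05]), ('pad', 1.2, [-0.29, -0.4]), ('padblk', 0.93, [-0.32, -0.19]), ('jaw', 0.82, [-0.06, -0.43])]
```

```bash
cat > edge.py <<'E'
from fit import *
import ecc_ld as E
PJ=[.5525,.322,.755]
for n in("s4","s5","s6","s7","s8","s9","s10","s11"):
    A=E.raw(n).astype(np.float32); ch=A[...,0]-A[...,2]
    o=[]
    for (lo,hi) in((-75,-45),(45,70)):
        ys=np.arange(lo,hi,.25); e=[]
        for x in range(-50,-9,4):
            P=np.array([proj("side",place(PJ,[np.array([x,y,30])/1000])[0]) for y in ys]).astype(np.float32)
            v=cv2.remap(ch,P[:,0],P[:,1],cv2.INTER_CUBIC).ravel(); g=np.gradient(cv2.GaussianBlur(v[:,None],(1,0),0,sigmaY=4) if 0 else np.convolve(v,np.ones(9)/9,"same")); g[:8]=g[-8:]=0
            s=1 if lo<0 else -1; w=np.clip(g*s,0,None); k=np.argmax(w); sl=slice(max(k-12,0),k+13); e.append((w[sl]*ys[sl]).sum()/w[sl].sum())
        o.append((round(float(np.median(e)),2),np.round(e,1).tolist() if n in("s4","s11") else ""))
    print(n,o)
E
cat > ecc_ld.py <<'E'
import numpy as np,cv2
def raw(n):
    if n=="s4":
        A=np.zeros((384,512,3),np.uint8); A[200:330,165:305]=cv2.resize(cv2.imread("pics/s4.png")[...,::-1].copy(),(140,130),interpolation=cv2.INTER_AREA); return A
    return np.load(n+".npy")
E
python3 edge.py
```

```text
s4 [(-59.11, [-59.1, -59.7, -59.1, -57.9, -59.9, -60.0, -59.3, -58.7, -58.7, -58.9, -58.7]), (54.72, [55.5, 55.6, 55.0, 54.7, 54.0, 53.6, 53.6, 53.8, 54.2, 55.5, 59.0])]
s5 [(-59.62, ''), (53.37, '')]
s6 [(-59.6, ''), (53.34, '')]
s7 [(-59.65, ''), (53.11, '')]
s8 [(-59.63, ''), (53.26, '')]
s9 [(-60.88, ''), (52.37, '')]
s10 [(-60.98, ''), (52.31, '')]
s11 [(-61.15, [-61.9, -61.8, -61.1, -61.2, -61.4, -61.1, -60.3, -60.3, -61.6, -60.8, -60.5]), (51.97, [52.0, 51.3, 51.5, 51.5, 51.9, 52.8, 52.8, 52.8, 52.0, 52.0, 56.5])]
```

The block's end moved 2.0 mm and the jaw's 2.75 mm. The mean is 2.4 mm, which is two teeth, and the tooth phase is back where it started. One last look before handing in.

```bash
python3 - <<'E'
from h import *
i=get_image("side"); cv2.imwrite("pics/final.png",cv2.resize(i[190:340,160:350],None,fx=4,fy=4,interpolation=cv2.INTER_CUBIC)[...,::-1])
s=read_state();print(s["time"],s["eef_pos"],s["ft_force"])
E
```

```text
28.2 [0.43376779 0.35352201 0.16005535] [ 0.4208467   0.89695318 -0.61526249]
```

View pics/final.png

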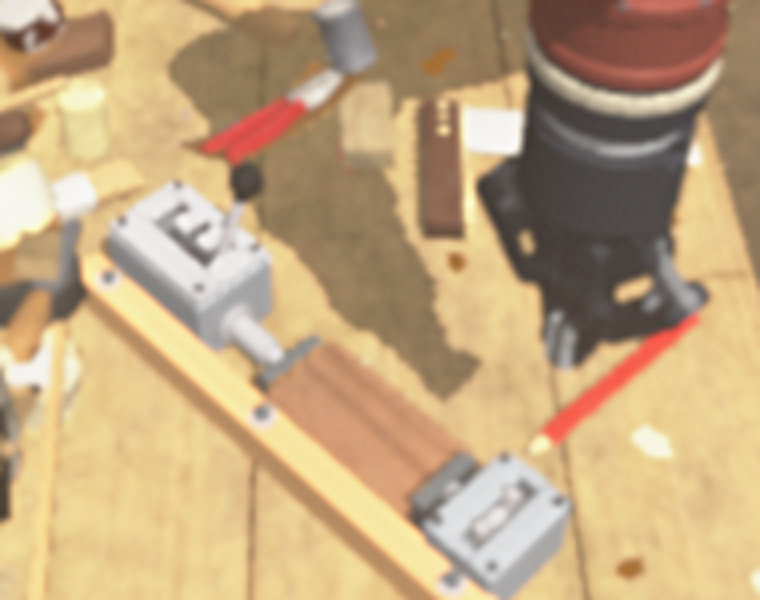

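The final picture shows the lever down in the last notch (knob at (246,182)). The block (365,430) is nipped between pad and jaw, flat against the fence. The pencil and square are where they were, and the gripper is clear of everything.

```bash
python3 -c "
from bench import *
print(sign_off())"
```

```text
the job is handed in; nothing more can be done
None
```

The job is handed in: the neck block lies flat against the fence, the clamp lever is down in the last notch and the star wheel is on by two teeth (the jaw end moved about 2.4 mm); the wheel did not snap home by itself, so I set it to its starting tooth position by camera, and no verdict came back.

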